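# Uncover the sloping kinematic mount and snap the mirror plate home on its three balls

## Task

Lift the grey protective cover off the sloping mount and set it down upright on the worktop, well clear of the mount. Then take the aluminium mirror plate by its fin and seat it on the mount's three steel balls with its narrow tongue uphill, pressing it square to the slope (not dropping or slamming it) past the two spring plungers, so that they snap over its side edges and hold it fully home on all three balls, and let go. Leave the black tape roll, the white bottle and the small vial where they stand.

Things in the scene. Friction and masses are not known exactly. Their poses are not given: they have to be found in the camera images.
- mount: Fixed mount screwed to the worktop: grey foot 124 x 156 x 10 mm with two grey cheeks that carry a sloping aluminium seat. Origin: centre of the foot's underside, z up, x horizontal, pointing the way the slope rises (roughly away from the robot).
- seat: Sloping aluminium top of the mount, 100 (along the slope) x 156 x 10 mm, tilted 30 degrees to face up and back towards the robot. Origin: centre of its upper face, 50 mm above the mount's origin; x runs up the slope, y across it, z square out of the face. Three fixed polished steel balls, radius 6 mm, centred at (32, 0, 4), (-20, 26, 4), (-20, -26, 4) mm in this frame.
- home (a point): Point on the seat, 4 mm out from its face: where the plate's origin lies when the plate is fully seated, axes parallel to the seat's. Pressing the plate in between the plungers takes 15 to 20 N in all while its origin is 13 to 5 mm out from here; over the last 5 mm the springs pull it home.
- plate: Loose aluminium mirror plate, 0.2 kg, flat on the worktop left or right in front of the mount. Origin: middle of the plane of its lowest edges (worktop level there); z out of its top, x to its narrow tongue. Slab z 8.5 to 16.5 mm: wide part x -36 to 6, |y| to 46 mm, rounded side edges; tongue x 5 to 45, |y| to 17 mm. Two small round mirrors on the wide part, up to z 20 mm.
- plate_fin (a point): Middle of the top edge of the plate's upright grip fin, 56.5 mm above the plate's origin along its z. The fin is 34 mm long along the plate's x, 12 mm thick along y, and stands from z 16.5 to 56.5 mm.
- cover: Loose grey plastic cover, 0.08 kg: upturned box 78 (x -34 to 44) x 74 x 20 mm, 3 mm walls, open below, on the sloping seat over the balls, between the plungers. Origin: in the plane of its lower rim, below the fin (worktop level when it stands there); z out of its top; at the start its axes are parallel to the seat's. Lift it square to the slope 20 mm or more to clear the balls.
- cover_fin (a point): Middle of the top edge of the cover's upright grip fin, 59.5 mm from the cover's origin along its z. The fin is 34 mm long along the cover's x, 12 mm thick along y, and stands from z 20 to 59.5 mm.
- tape_black: Bystander: small roll of black tape lying flat, 51 x 48 x 19 mm; origin at the centre of its underside. It lies in front of the mount on the side where the plate is not.
- pp_bottle: Bystander: white bottle with blue cap, 64 x 64 x 130 mm, standing to the left of the mount; origin at the centre of its underside.
- vial: Bystander: small white vial with red cap, 32 x 32 x 75 mm, standing to the right behind the mount; origin at the centre of its underside.
- plunger_l: Spring plunger at the seat's +y side: steel ball nose, radius 6 mm, origin at its centre, at (-6, 48, 21.5) mm of the seat when free, pushed outward up to 6 mm against its spring (6 N at first, +0.6 N/mm). It sticks out of a dark steel block, seat x -18 to 6, |y| 59 to 77, z 0 to 28 mm.
- plunger_r: Spring plunger at the seat's -y side: steel ball nose, radius 6 mm, origin at its centre, at (-6, -48, 21.5) mm of the seat when free, pushed outward up to 6 mm against its spring (6 N at first, +0.6 N/mm). It sticks out of a dark steel block, seat x -18 to 6, |y| 59 to 77, z 0 to 28 mm.
- plate_vee (a point): Underside of the plate's tongue, (32, 0, 8.5) mm in the plate's frame: the apex of one of its three 90-degree vee grooves (z 0 to 8.5 mm), the others being over (-20, 26) and (-20, -26) mm. They run towards the plate's origin and catch the balls from up to about 7 mm off.
Mind the look-alikes: they are no part of the job. Leave any green look-alike of the plate alone. Leave any yellow look-alike of the cover alone.

How it is judged:
By the outcome, as a careful person would: the job done as asked, in the order asked, and still so for the second after the job is handed in, with the robot touching nothing.
It also fails if it takes over 54 s, if anything falls off the work surface, if the arm or the gripper's body presses on something with over 40 N, if the wrist force passes 120 N, or if a joint passes its speed limit or range.

## Robot

A 6-joint arm with a two-finger parallel gripper is mounted at the origin on a cart in front of the work surface, level with it; the furniture and walls round the work are solid. World frame = base frame: x ahead of the robot, y to its left, z up, the work surface at z = 0. Lengths are in m, angles in rad, forces in N, time in s.
With the tool pointing down it reaches from about 0.3 to 0.875 m from the base axis. Payload 6.4 kg.
Tool frame: the origin (TCP) lies at the very end of the fingers, on their centre line; the grasp point (between the pads) lies 19 mm behind it (ctrl.tcp_to_grasp is the distance from the TCP to the grasp point, in m); z points along the fingers, y is the direction in which the jaws open and shut (so a half turn about z gives the same grasp; the last joint's range is limited). The gripper opens to 85 mm and grips with 20 to 120 N. Pads are 22 mm wide; open, the fingers measure 114 mm over their backs; the gripper's body (76 mm by 85 mm) begins 54 mm behind the grasp point. The pads swing forward as they close: fully open they stand 13 mm farther back than shut.
Start: joints at [0.983, 0.181, 1.607, -0, 1.354, -0.206], TCP at [0.214, 0.534, 0.231] pointing down, gripper open.
Joint ranges: [-2.99, 2.99], [-0.89, 2.07], [0.3, 2.58], [-1.14, 4.28], [0, 2.63], [-3.12, 3.12]. Speed limits (rad/s): [2.57, 2.57, 3.01, 3.14, 3.14, 3.14].

## Interface

Orientations are given as a unit quaternion [w, x, y, z].
In Python, from bench import ctrl gives the robot as it stands. The module is installed in compiled form; this text tells all that it offers.
- The arm moves only by the tool drive_tool, never from a script. Its argument "deltas" is a list of rows, each an object with "slide": the shift along the tool's x, y, z as a fraction of full scale, a list of three; "delta_rot": the turn, a rotation vector about the tool's x, y, z as a fraction of full scale, a list of three; "hand": the opening, from 0 (shut) to 1 (fully open). In form: [{"slide": [tx, ty, tz], "delta_rot": [wx, wy, wz], "hand": hand}, ...]. A call has exactly 5 rows; each row shifts and turns the commanded pose from where the row before left it, along the tool's axes as they then stand; what a row does not reach is not made up. Full scale, the value 1, is 50 mm for a shift and 180 degrees for a turn. A row lasts 1/8 s, in which the tool goes at most 62.5 mm and 10.7 degrees, less where a joint would pass 70% of its speed; a pose out of reach is approached as far as the arm can. A call with a number of a shift or a turn outside -1 to 1 is refused whole. A call with a gripper value outside its range is refused whole. The fingers move at their own pace and stop on an object; the grip force is fixed at half the most. Time passes only in rows, so rows that do not move let the fingers close, or fill a call up. It gives the time, the measured TCP pose, the force and the opening at its end, in the units of the state.
- ctrl.get_obs(): the state, without advancing time (a new reading comes with each control period).
- ctrl.camera(name): name is "scene" or "side" or "wrist"; returns a dict with "frame" (420x560x3 uint8, red, green, blue), "mtx" (3x3 intrinsics, pixels), "dist" ([k1, k2, p1, p2, k3] as OpenCV has them; the pictures are not rectified), "R" (3x3) and "t" (3): a world point X has camera coordinates R X + t. Camera axes: x right, y down, z forward; pixel columns grow to the right and rows downward; lengths in m; the calibration is good to about 2 mm. A picture is of the moment at which its call begins. There is no depth.
- ctrl.hand_in(): hands the job in, once; it reports no verdict.
The state is a dict: "time_s": time; "q": joint angles; "dq": joint speeds; "joint_efforts": joint torques, N m; "eef_pos": TCP position; "eef_rot": TCP orientation; "wrist_force": force on the tool from outside, world axes, zero at the start; "torque": the same for the moment, N m; "opening": opening from 0.0 (shut) to 1.0 (fully open).
Only numpy, scipy, OpenCV 4.12 (cv2) and the standard library are available. Lean on these libraries where they do the work, as an engineer would, in place of code of your own. Each camera call takes 0.05 s, during which the arm holds its last target.

## Working session

There is one attempt and no reset: what is moved stays moved. The work goes in short steps, Python scripts to look and compute and a tool call to move; the robot and the scene stay as the last step left them, time stands still between calls to the robot, and variables do not carry over. Pictures are saved under pics/ and viewed, and the job is handed in when it is done.

Besides the shell and the picture viewer there is one more tool, called after "Call:" as name([rows], argument=value, ...), one row to a line, values as JSON. drive_tool: Moves the arm, as the interface text tells. Its arguments: {"type":"object","properties":{"deltas":{"type":"array","items":{"type":"object","properties":{"slide":{"type":"array","items":{"type":"number"}},"delta_rot":{"type":"array","items":{"type":"number"}},"hand":{"type":"number"}}}}},"required":["deltas"]}

```bash
mkdir -p pics; ls
python3 - <<'E'
from bench import ctrl
import cv2
o=ctrl.get_obs();print(o)
for n in("scene","side","wrist"):
    c=ctrl.camera(n);cv2.imwrite(f"pics/{n}0.png",c["frame"][:,:,::-1])
    print(n,c["mtx"].round(1).tolist(),c["dist"],c["R"].round(3).tolist(),c["t"].round(3), (-c["R"].T@c["t"]).round(3))
print(ctrl.tcp_to_grasp)
E
```

```text
pics
{'time_s': 0.0, 'q': array([ 9.82735221e-01,  1.81515082e-01,  1.60799462e+00,  1.42197144e-05,
        1.35379135e+00, -2.06313058e-01]), 'dq': array([ 7.50156074e-04,  7.35930933e-04, -1.84014163e-04, -4.77595792e-04,
        5.77018263e-05,  8.57218700e-06]), 'joint_efforts': array([-3.69588102e-03, -4.44877195e+01, -3.51327038e+01, -5.19661680e-04,
        9.03202454e-03,  1.75383155e-05]), 'eef_pos': array([0.21389276, 0.53315479, 0.23040522]), 'eef_rot': array([-3.36826318e-04,  1.89718558e-01,  9.81838143e-01, -7.85013336e-04]), 'wrist_force': array([-0.48974003, -0.36390648, -0.45638644]), 'torque': array([-0.02831064,  0.02881126,  0.04138486]), 'opening': 0.9977443334393332}
scene [[466.4, 0.0, 277.9], [0.0, 466.4, 210.1], [0.0, 0.0, 1.0]] [-0.10930664  0.          0.          0.          0.        ] [[-0.801, -0.598, -0.011], [-0.449, 0.614, -0.649], [0.395, -0.515, -0.761]] [0.443 0.353 0.801] [0.198 0.46  0.843]
side [[381.4, 0.0, 281.0], [0.0, 381.4, 207.5], [0.0, 0.0, 1.0]] [-0.05581242  0.          0.          0.          0.        ] [[0.927, -0.374, -0.008], [-0.175, -0.415, -0.893], [0.331, 0.829, -0.451]] [-0.557  0.165  0.757] [ 0.295 -0.768  0.484]
wrist [[299.3, 0.0, 278.3], [0.0, 299.3, 206.0], [0.0, 0.0, 1.0]] [-0.00648895  0.          0.          0.          0.        ] [[0.372, 0.928, -0.002], [0.895, -0.358, 0.266], [0.246, -0.101, -0.964]] [-0.574 -0.034  0.38 ] [0.151 0.559 0.374]
0.0187
```

View pics/scene0.png

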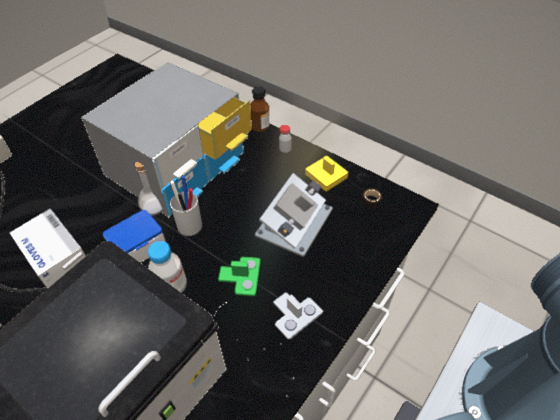

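View pics/side0.png

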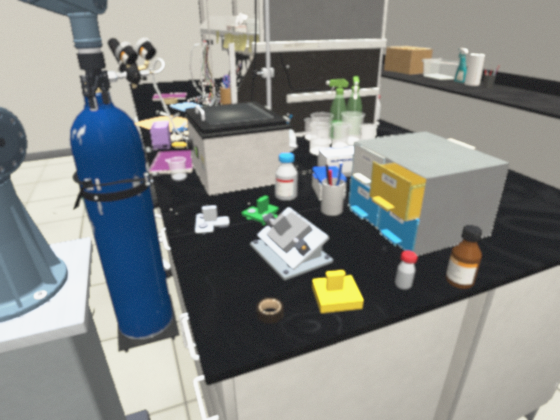

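View pics/wrist0.png

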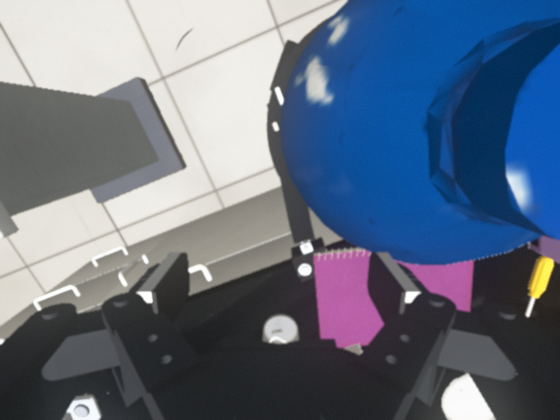

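The scene view shows the grey/white plate near (297,312), a green look-alike near (240,272), the mount with the grey cover near (295,210), a yellow look-alike cover near (327,172) and the tape near (372,196). The bottle is near (165,265) and the vial near (285,138). I'll enlarge both views.

Run:
```python
import cv2
a=cv2.imread("pics/scene0.png")[150:350,200:400];cv2.imwrite("pics/sc_crop.png",cv2.resize(a,(800,800*200//200))[0:800][:, :] if 0 else cv2.resize(a,(600,600),interpolation=cv2.INTER_CUBIC))
a=cv2.imread("pics/side0.png")[190:340,180:380];cv2.imwrite("pics/si_crop.png",cv2.resize(a,(800,600),interpolation=cv2.INTER_CUBIC))
```

```text
(no output)
```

View pics/sc_crop.png

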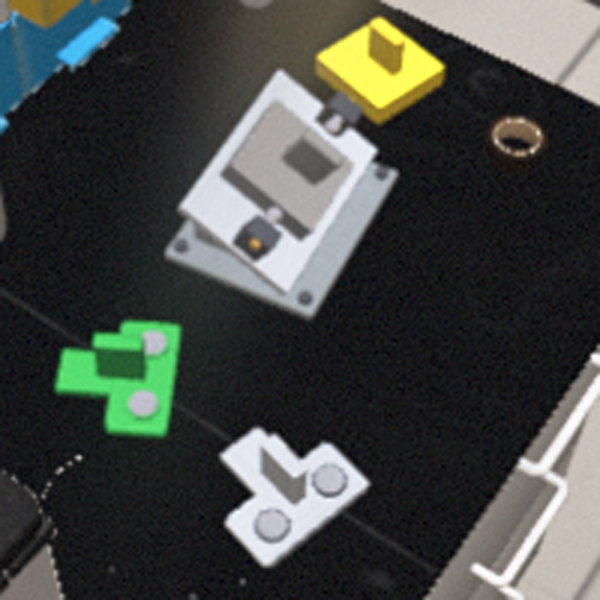

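View pics/si_crop.png

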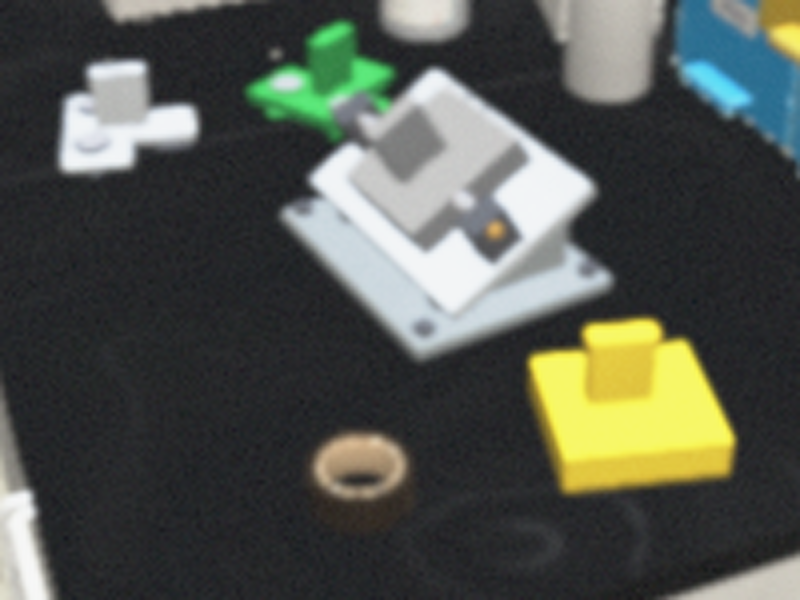

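```bash
cat > h.py <<'E'
import numpy as np, cv2
from bench import ctrl
def ray(c,uv):
    p=cv2.undistortPoints(np.array([[uv]],float),c["mtx"],c["dist"])[0,0]
    d=c["R"].T@np.array([p[0],p[1],1.]); return -c["R"].T@c["t"], d/np.linalg.norm(d)
def onz(c,uv,z):
    o,d=ray(c,uv); return o+d*(z-o[2])/d[2]
def onplane(c,uv,p,n):
    o,d=ray(c,uv); return o+d*((p-o)@n)/(d@n)
def tri(cs,uvs):
    A=np.zeros((3,3));b=np.zeros(3);L=[]
    for c,uv in zip(cs,uvs):
        o,d=ray(c,uv);P=np.eye(3)-np.outer(d,d);A+=P;b+=P@o;L.append((o,P))
    x=np.linalg.solve(A,b);return x,[np.linalg.norm(P@(x-o))*1e3 for o,P in L]
def proj(c,X):
    r,_=cv2.Rodrigues(c["R"]);return cv2.projectPoints(np.atleast_2d(X).astype(float),r,c["t"],c["mtx"],c["dist"])[0][:,0]
def crop(f,u0,v0,w,h,s,name):
    a=cv2.resize(f[v0:v0+h,u0:u0+w,::-1],(w*s,h*s),interpolation=cv2.INTER_CUBIC)
    for i in range(0,w,10): cv2.line(a,(i*s,0),(i*s,6),(0,0,255),1); cv2.putText(a,str(u0+i),(i*s,16),0,.33,(0,255,255),1) if i%20==0 else 0
    for i in range(0,h,10): cv2.line(a,(0,i*s),(6,i*s),(0,0,255),1); cv2.putText(a,str(v0+i),(8,i*s+4),0,.33,(0,255,255),1) if i%20==0 else 0
    cv2.imwrite("pics/"+name,a)
E
python3 - <<'E'
from h import *
import pickle
S=ctrl.camera("scene");D=ctrl.camera("side");pickle.dump((S,D),open("cams.pkl","wb"))
crop(S["frame"],250,165,90,95,8,"a1.png" ) if 0 else crop(S["frame"],250,168,90,92,6,"a1.png")
crop(S["frame"],265,285,65,60,9,"a2.png")
crop(D["frame"],245,200,95,85,7,"a3.png")
crop(D["frame"],190,200,45,40,12,"a4.png")
E
```

```text
(no output)
```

View pics/a1.png

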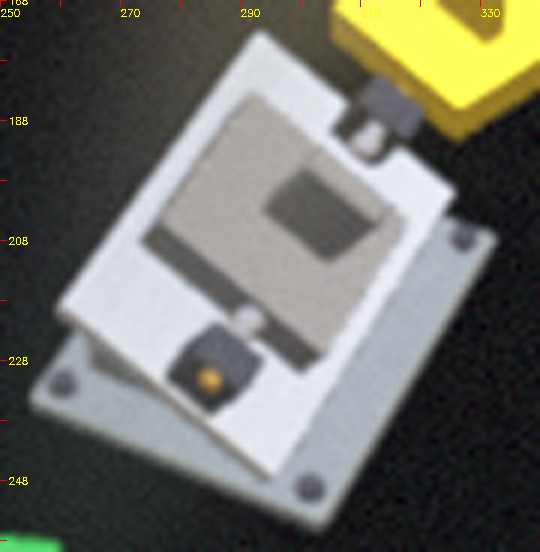

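View pics/a2.png

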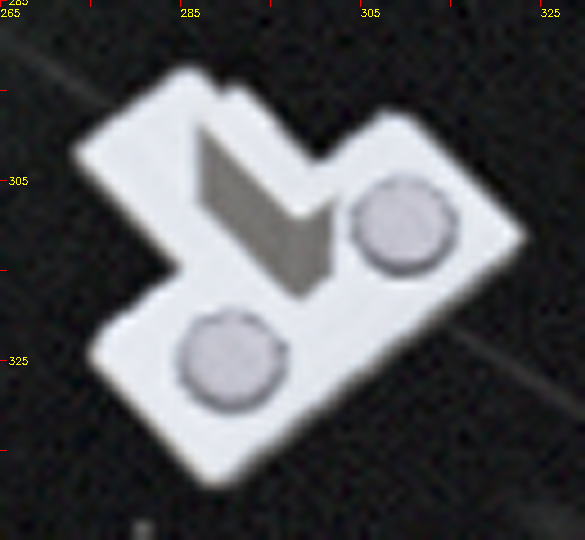

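View pics/a3.png

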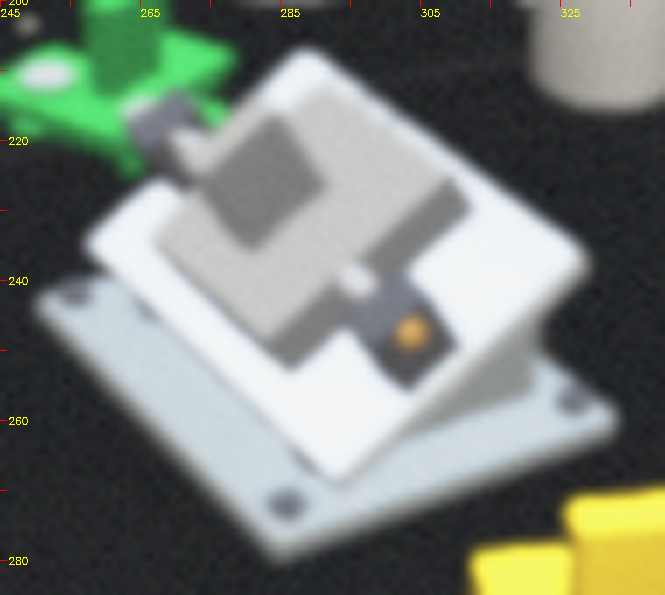

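View pics/a4.png

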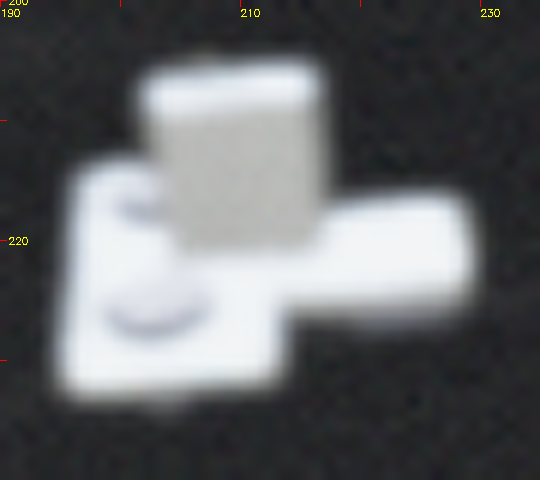

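```bash
cat > m1.py <<'E'
from h import *
import pickle
S,D=pickle.load(open("cams.pkl","rb"))
sp={"-+":(295.5,247.5),"--":(325.6,200.2),"++":(259.5,219.5),"+-":(293.3,173)}
dp={"-+":(257.1,234.6),"--":(293.3,268.7),"+-":(328.9,237),"++":(288.6,206.6)}
P={}
for k in sp:
    P[k],r=tri([S,D],[sp[k],dp[k]]);print(k,P[k].round(4),np.round(r,2))
c=sum(P.values())/4;print("seat c",c.round(4))
ux=(P["++"]+P["+-"]-P["-+"]-P["--"])/2;uy=(P["++"]+P["-+"]-P["+-"]-P["--"])/2
print("len",np.linalg.norm(ux),np.linalg.norm(uy),"yaw",np.degrees(np.arctan2(ux[1],ux[0])),np.degrees(np.arctan2(-uy[0],uy[1])),"tilt",np.degrees(np.arctan2(ux[2],np.hypot(*ux[:2]))))
# foot, z=.01
fs=[(250+497/6,168+237/6),(250+322/6,168+522/6),(250+34/6,168+398/6)]
fd=[(245+40/7,200+305/7),(245+275/7,200+553/7),(245+612/7,200+425/7)]
F=[onz(S,u,.01) for u in fs];G=[onz(D,u,.01) for u in fd]
print("footS",np.round(F,4).tolist());print("footD",np.round(G,4).tolist())
print("footS centre",((F[0]+F[2])/2).round(4),"D centre",((G[0]+G[2])/2).round(4))
a=F[1]-F[0];b=F[2]-F[1];print(np.linalg.norm(a),np.degrees(np.arctan2(-a[0],a[1])),np.linalg.norm(b),np.degrees(np.arctan2(b[1],b[0])))
a=G[0]-G[1];b=G[2]-G[1];print(np.linalg.norm(a),np.degrees(np.arctan2(-a[0],a[1])),np.linalg.norm(b),np.degrees(np.arctan2(b[1],b[0])))
# plate
m1=onz(S,(265+232/9,285+360/9),.02);m2=onz(S,(265+404/9,285+225/9),.02);print("mir",m1.round(4),m2.round(4))
q=[onz(S,(265+x/9,285+y/9),.0165) for x,y in[(75,153),(190,68),(527,237),(213,485)]]
print("tongueL,R,backR,backL",np.round(q,4).tolist())
tt,r=tri([S,D],[(265+200/9,285+125/9),(190+140/12,200+100/12)]);print(tt,r)
E
python3 m1.py
```

```text
-+ [ 0.5285 -0.0313  0.0245] [0.2 0.2]
-- [ 0.5524 -0.1862  0.023 ] [0.92 0.92]
++ [ 0.6141 -0.0165  0.0739] [0.78 0.78]
+- [ 0.638  -0.1746  0.0719] [0.59 0.59]
seat c [ 0.5832 -0.1022  0.0483]
len 0.0995857923778103 0.15833743474316328 yaw 8.721697429762242 8.68723058174684 tilt 29.551459053139418
footS [[0.5306, -0.1868, 0.01], [0.5086, -0.0341, 0.01], [0.6279, -0.0168, 0.01]]
footD [[0.5088, -0.0409, 0.01], [0.5299, -0.1944, 0.01], [0.6503, -0.1753, 0.01]]
footS centre [ 0.5793 -0.1018  0.01  ] D centre [ 0.5795 -0.1081  0.01  ]
0.1542174936529351 8.1968940482244 0.12055770573599757 8.288937573714241
0.15494657683260868 7.850607118544106 0.12186354496191497 9.004019908282645
mir [0.4311 0.1216 0.02  ] [0.4198 0.073  0.02  ]
tongueL,R,backR,backL [[0.4898, 0.0998, 0.0165], [0.482, 0.0671, 0.0165], [0.3972, 0.0579, 0.0165], [0.4184, 0.1461, 0.0165]]
[0.44143321 0.0987979  0.05776051] [np.float64(15.676967785801965), np.float64(15.676967785801917)]
```

```bash
cat > plan.py <<'E'
from h import *
from scipy.spatial.transform import Rotation as Ro, Slerp
def seatR(yaw,tilt=30): # columns sx,sy,sz
    return Ro.from_euler("ZY",[yaw,-tilt],degrees=True).as_matrix()
def toolR(B): # tool x=-bx, y=by, z=-bz
    return np.c_[-B[:,0],B[:,1],-B[:,2]]
def pose():
    o=ctrl.get_obs();q=o["eef_rot"];return o["eef_pos"],Ro.from_quat([q[1],q[2],q[3],q[0]])
def plan(wps,start=None):
    """wps: list of (p,R3x3 or None,nrows). prints rows"""
    p,R=start if start else pose()
    i=0
    for pt,Rt,n in wps:
        Rt=R if Rt is None else Ro.from_matrix(Rt)
        rv=(R.inv()*Rt).as_rotvec();p0,R0=p.copy(),R
        for k in range(1,n+1):
            tp=p0+(pt-p0)*k/n;tR=R0*Ro.from_rotvec(rv*k/n)
            s=(R.inv().apply(tp-p)/.05).round(3);d=((R.inv()*tR).as_rotvec()/np.pi).round(4)
            i+=1
            print(i,(s+0.).tolist(),(d+0.).tolist(),"!!" if abs(s).max()>1 or np.linalg.norm(d)>.0594 else "")
            p=p+R.apply(s*.05);R=R*Ro.from_rotvec(d*np.pi)
    return p,R
def st():
    o=ctrl.get_obs();print("t",round(o["time_s"],2),"p",o["eef_pos"].round(4),"F",o["wrist_force"].round(1),"T",o["torque"].round(2),"open",round(o["opening"],3))
    p,R=pose();print("xax",R.as_matrix()[:,0].round(3),"yax",R.as_matrix()[:,1].round(3),"zax",R.as_matrix()[:,2].round(3))
E
python3 - <<'E'
from plan import *
import pickle
S,D=pickle.load(open("cams.pkl","rb"))
print("oven base",onz(S,(221,378),0),onz(S,(217,318),.15))
for n,u in(("yel",(318,178)),("tape",(372,196)),("bottle",(180,290)),("vial",(286,150)),("cyl side",0)):
    if u: print(n,onz(S,u,0).round(3))
print("tape D",onz(D,(270,312),0).round(3),"vialD",onz(D,(404,287),0).round(3),"botD",onz(D,(287,197),0).round(3))
B=seatR(8.5);sp=np.array([.581,-.104,.05])
v=sp+B@[-.02,0,.16]; print(v)
plan([(np.array([.33,.25,.26]),None,6),(v,toolR(B),8)])
E
```

```text
oven base [0.47699624 0.27748881 0.        ] [0.49917683 0.23712493 0.15      ]
yel [ 0.618 -0.256  0.   ]
tape [ 0.477 -0.283  0.   ]
bottle [0.67  0.187 0.   ]
vial [ 0.744 -0.293  0.   ]
tape D [ 0.473 -0.263  0.   ] vialD [ 0.745 -0.299  0.   ] botD [ 0.693  0.18  -0.   ]
[ 0.48474847 -0.11838489  0.17856406]
1 [-0.711, -0.733, -0.097] [0.0, 0.0, 0.0] 
2 [-0.71, -0.732, -0.096] [0.0, 0.0, 0.0] 
3 [-0.711, -0.733, -0.097] [0.0, 0.0, 0.0] 
4 [-0.71, -0.733, -0.097] [0.0, 0.0, 0.0] 
5 [-0.711, -0.732, -0.097] [0.0, 0.0, 0.0] 
6 [-0.71, -0.733, -0.096] [0.0, 0.0, 0.0] 
7 [-0.702, -0.71, 0.204] [-0.0056, -0.0204, -0.0206] 
8 [-0.641, -0.758, 0.234] [-0.0055, -0.0203, -0.0206] 
9 [-0.574, -0.801, 0.26] [-0.0056, -0.0204, -0.0206] 
10 [-0.504, -0.841, 0.279] [-0.0055, -0.0203, -0.0206] 
11 [-0.43, -0.877, 0.295] [-0.0056, -0.0204, -0.0206] 
12 [-0.353, -0.906, 0.304] [-0.0055, -0.0203, -0.0206] 
13 [-0.274, -0.933, 0.308] [-0.0056, -0.0204, -0.0206] 
14 [-0.194, -0.953, 0.306] [-0.0055, -0.0203, -0.0206]
```

Run:
```python
from plan import *
import pickle
S,D=pickle.load(open("cams.pkl","rb"))
for u in((105,250),(217,320),(5,345),(125,250)): print(onz(S,u,.2).round(3))
B=seatR(8.5);sp=np.array([.581,-.104,.05])
v=sp+B@[-.02,0,.16]
plan([(np.array([.25,.28,.29]),None,6),(v,toolR(B),9)])
```

```text
[0.718 0.273 0.2  ]
[0.475 0.256 0.2  ]
[0.706 0.488 0.2  ]
[0.69  0.252 0.2  ]
1 [-0.426, -0.739, -0.197] [0.0, 0.0, 0.0] 
2 [-0.426, -0.74, -0.196] [0.0, 0.0, 0.0] 
3 [-0.425, -0.739, -0.197] [0.0, 0.0, 0.0] 
4 [-0.426, -0.739, -0.197] [0.0, 0.0, 0.0] 
5 [-0.426, -0.74, -0.196] [0.0, 0.0, 0.0] 
6 [-0.426, -0.739, -0.197] [0.0, 0.0, 0.0] 
7 [-0.814, -0.627, 0.248] [-0.0049, -0.0181, -0.0183] 
8 [-0.761, -0.676, 0.283] [-0.005, -0.0181, -0.0183] 
9 [-0.705, -0.724, 0.313] [-0.0049, -0.0181, -0.0183] 
10 [-0.642, -0.767, 0.341] [-0.0049, -0.0181, -0.0183] 
11 [-0.578, -0.807, 0.363] [-0.005, -0.0181, -0.0183] 
12 [-0.509, -0.845, 0.38] [-0.0049, -0.0181, -0.0183] 
13 [-0.437, -0.877, 0.395] [-0.005, -0.0181, -0.0184] 
14 [-0.363, -0.908, 0.403] [-0.0049, -0.018, -0.0183] 
15 [-0.287, -0.932, 0.407] [-0.0049, -0.0181, -0.0183]
```

Call:
drive_tool([
  {"slide":[-0.426,-0.74,-0.197],"delta_rot":[0,0,0],"hand":1},
  {"slide":[-0.426,-0.74,-0.197],"delta_rot":[0,0,0],"hand":1},
  {"slide":[-0.426,-0.74,-0.197],"delta_rot":[0,0,0],"hand":1},
  {"slide":[-0.426,-0.74,-0.197],"delta_rot":[0,0,0],"hand":1},
  {"slide":[-0.426,-0.74,-0.197],"delta_rot":[0,0,0],"hand":1},
])

```text
time_s: 0.88
eef_pos: [0.2441, 0.321, 0.2808]
eef_rot: [0.0, 0.19, 0.982, 0.0]
wrist_force: [0.2, -0.3, -0.4]
opening: 0.997
```

Call:
drive_tool([
  {"slide":[-0.426,-0.739,-0.197],"delta_rot":[0,0,0],"hand":0.6},
  {"slide":[-0.814,-0.627,0.248],"delta_rot":[-0.005,-0.0181,-0.0183],"hand":0.6},
  {"slide":[-0.761,-0.676,0.283],"delta_rot":[-0.005,-0.0181,-0.0183],"hand":0.6},
  {"slide":[-0.705,-0.724,0.313],"delta_rot":[-0.005,-0.0181,-0.0183],"hand":0.6},
  {"slide":[-0.642,-0.767,0.341],"delta_rot":[-0.005,-0.0181,-0.0183],"hand":0.6},
])

```text
time_s: 1.5
eef_pos: [0.3551, 0.1017, 0.2407]
eef_rot: [0.119, 0.073, 0.99, 0.009]
wrist_force: [1.3, -0.6, 0.6]
opening: 0.602
```

Call:
drive_tool([
  {"slide":[-0.578,-0.807,0.363],"delta_rot":[-0.005,-0.0181,-0.0183],"hand":0.6},
  {"slide":[-0.509,-0.845,0.38],"delta_rot":[-0.005,-0.0181,-0.0183],"hand":0.6},
  {"slide":[-0.437,-0.877,0.395],"delta_rot":[-0.005,-0.0181,-0.0183],"hand":0.6},
  {"slide":[-0.363,-0.908,0.403],"delta_rot":[-0.005,-0.0181,-0.0183],"hand":0.6},
  {"slide":[-0.287,-0.932,0.407],"delta_rot":[-0.005,-0.0181,-0.0183],"hand":0.6},
])

```text
time_s: 2.12
eef_pos: [0.4856, -0.1203, 0.1787]
eef_rot: [0.26, -0.072, 0.963, 0.019]
wrist_force: [0.0, -0.2, 1.3]
opening: 0.6
```

Run:
```python
from plan import *
import pickle
st()
W=ctrl.camera("wrist");st();pickle.dump(W,open("w1.pkl","wb"))
cv2.imwrite("pics/w1.png",W["frame"][:,:,::-1])
```

```text
t 2.12 p [ 0.4856 -0.1203  0.1787] F [ 0.  -0.2  1.3] T [-0.01  0.22  0.01] open 0.6
xax [-0.854 -0.128 -0.504] yax [-0.148  0.989  0.   ] zax [ 0.498  0.075 -0.864]
t 2.17 p [ 0.4867 -0.1253  0.1764] F [-1.  -5.9 -0.2] T [-0.2   0.28 -0.07] open 0.604
xax [-0.854 -0.131 -0.504] yax [-0.149  0.989 -0.003] zax [ 0.498  0.073 -0.864]
```

View pics/w1.png

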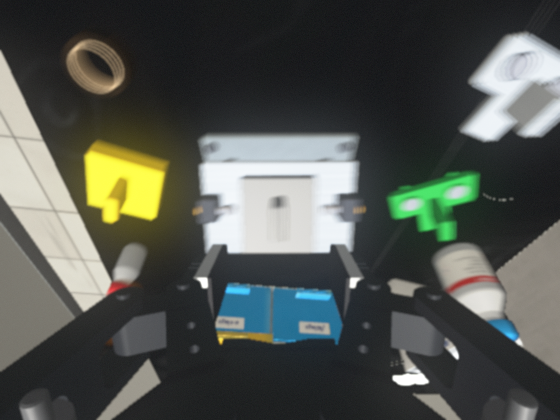

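The wrist view is motion-blurred: the mount is at (200-360,135-255) and the cover fin near (278,215). I'll take it again once the arm has settled.

Run:
```python
from plan import *
import pickle
for i in range(3): W=ctrl.camera("wrist")
st()
W=ctrl.camera("wrist");pickle.dump(W,open("w1.pkl","wb"))
st()
crop(W["frame"],190,125,180,140,4,"w1b.png")
```

```text
t 2.33 p [ 0.4843 -0.1187  0.1775] F [ 0.5  0.6 -0.1] T [-0.01  0.24  0.04] open 0.599
xax [-0.858 -0.123 -0.499] yax [-0.145  0.989  0.005] zax [ 0.493  0.077 -0.866]
t 2.38 p [ 0.4845 -0.1178  0.1781] F [ 0.5 -0.   0.5] T [-0.07  0.27 -0.  ] open 0.597
xax [-0.857 -0.125 -0.5  ] yax [-0.147  0.989  0.004] zax [ 0.494  0.077 -0.866]
```

View pics/w1b.png

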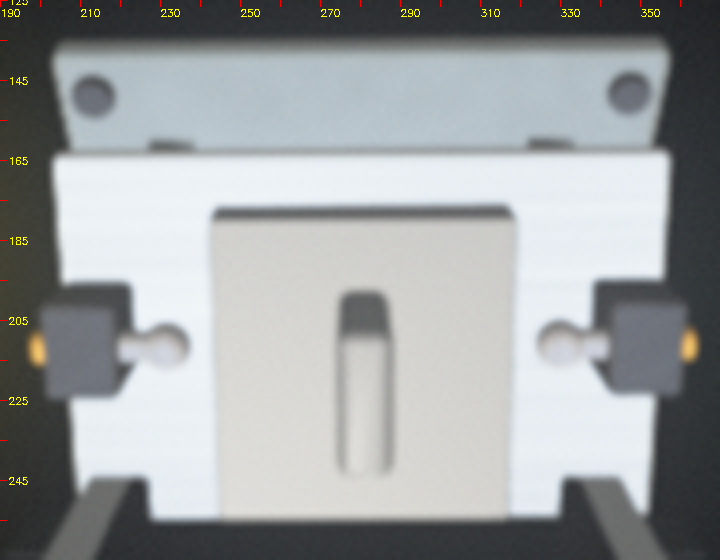

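```bash
cat > m2.py <<'E'
from plan import *
import pickle
W=pickle.load(open("w1.pkl","rb"))
px=lambda x,y:(190+x/4,125+y/4)
T=seatR(0)
def foot(x,y,z): return (T.T@(np.array([x,y,z-50.]))).tolist()
obj=np.array([[-50,-78,0],[-50,78,0],[-6,-48,21.5],[-6,48,21.5],foot(-62,-78,10),foot(-62,78,10)],float)/1e3
im=np.array([px(55,155),px(669,152),px(163,345),px(562,343),px(58,52),px(669,50)])
ok,rv,tv=cv2.solvePnP(obj,im,W["mtx"],W["dist"])
Rc=cv2.Rodrigues(rv)[0];Rw=W["R"].T@Rc;tw=W["R"].T@(tv[:,0]-W["t"])
print("seat",tw.round(4),"zxy euler",Ro.from_matrix(Rw).as_euler("ZYX",degrees=True).round(2))
pr=cv2.projectPoints(obj,rv,tv,W["mtx"],W["dist"])[0][:,0];print("res px",(pr-im).round(2).tolist())
up=cv2.projectPoints(np.array([[.05,0,0.]]),rv,tv,W["mtx"],W["dist"])[0][0,0];print("upper edge mid",up,"seen v",125+519/4)
# independent: force 30 deg tilt: rays onto seat plane with known height
B=seatR(8.5)
sp=np.array([.581,-.104,.05])
for nm,p,z in(("lowL",px(55,155),0),("lowR",px(669,152),0),("plL",px(163,345),.0215),("plR",px(562,343),.0215)):
    X=onplane(W,p,sp+B[:,2]*z,B[:,2]);print(nm,((X-sp)@B*1e3).round(1))
for nm,p in(("finTop c",px(366,406)),("fin lo",px(365,336)),("fin hi",px(366,475))):
    for s,b in((tw,Rw),(sp,B)):
        X=onplane(W,p,s+b[:,2]*.0595,b[:,2]);print(nm,((X-s)@b*1e3).round(1),X.round(4))
for nm,p in(("cov lowL",px(212,218)),("cov lowR",px(513,217))):
    X=onplane(W,p,tw+Rw[:,2]*.020,Rw[:,2]);print(nm,((X-tw)@Rw*1e3).round(1))
E
python3 m2.py
```

```text
seat [ 0.58   -0.1009  0.0509] zxy euler [  8.52 -32.21   0.65]
res px [[-0.05, -0.52], [0.44, -0.33], [0.74, -0.92], [-0.67, -0.62], [-1.31, 1.31], [0.84, 1.12]]
upper edge mid [280.75343023 255.3779035 ] seen v 254.75
lowL [-49.6 -74.3   0. ]
lowR [-49.7  80.8  -0. ]
plL [ -5.8 -45.8  21.5]
plR [-5.8 51.9 21.5]
finTop c [-1.1  0.8 59.5] [ 0.5477 -0.1056  0.1007]
finTop c [-3.   3.4 59.5] [ 0.5485 -0.1055  0.1   ]
fin lo [-16.5   0.7  59.5] [ 0.5348 -0.1077  0.0925]
fin lo [-18.7   3.2  59.5] [ 0.5351 -0.1076  0.0922]
fin hi [14.5  0.8 59.5] [ 0.5608 -0.1037  0.109 ]
fin hi [12.9  3.3 59.5] [ 0.5621 -0.1034  0.108 ]
cov lowL [-36.1 -36.   20. ]
cov lowR [-36.1  36.1  20. ]
```

```bash
cat >> plan.py <<'E'
SO=np.array([.5807,-.1009,.05]);SB=seatR(8.5);ST=toolR(SB)
def seat(x,y,z): return SO+SB@np.array([x,y,z])/1e3
E
python3 - <<'E'
from plan import *
import pickle
S,D=pickle.load(open("cams.pkl","rb"))
for u in((437,205),(400,262),(330,365)): print("edge",onz(S,u,0).round(3))
for u in((195,213),(185,345),(165,230)): print("edgeD",onz(D,u,0).round(3))
p,R=plan([(seat(-2.5,.3,85),ST,3),(seat(-2.5,.3,29),ST,5)])
E
```

```text
edge [ 0.335 -0.351  0.   ]
edge [ 0.332 -0.149  0.   ]
edge [0.329 0.137 0.   ]
edgeD [0.42  0.184 0.   ]
edgeD [ 0.315 -0.284  0.   ]
edgeD [0.331 0.12  0.   ]
1 [-0.12, 0.018, 0.499] [0.0003, 0.0, -0.0003] 
2 [-0.12, 0.018, 0.499] [0.0003, 0.0, -0.0003] 
3 [-0.12, 0.018, 0.498] [0.0004, 0.0, -0.0002] 
4 [0.0, 0.0, 0.224] [0.0, 0.0, 0.0] 
5 [0.0, 0.0, 0.224] [0.0, 0.0, 0.0] 
6 [0.0, 0.0, 0.224] [0.0, 0.0, 0.0] 
7 [0.0, 0.0, 0.224] [0.0, 0.0, 0.0] 
8 [0.0, 0.0, 0.224] [0.0, 0.0, 0.0]
```

Call:
drive_tool([
  {"slide":[-0.12,0.018,0.499],"delta_rot":[0,0,0],"hand":0.4},
  {"slide":[-0.12,0.018,0.499],"delta_rot":[0.001,0,-0.001],"hand":0.4},
  {"slide":[-0.12,0.018,0.499],"delta_rot":[0,0,0],"hand":0.4},
  {"slide":[0,0,0],"delta_rot":[0,0,0],"hand":0.4},
  {"slide":[0,0,0],"delta_rot":[0,0,0],"hand":0.4},
])

```text
time_s: 3.0
eef_pos: [0.5371, -0.1066, 0.1239]
eef_rot: [0.259, -0.073, 0.963, 0.018]
wrist_force: [0.7, 0.3, -0.3]
opening: 0.399
```

Run:
```python
from plan import *
st()
W=ctrl.camera("wrist");crop(W["frame"],190,160,180,140,4,"w2.png")
p,R=pose();print(((p-SO)@SB*1e3).round(1))
```

```text
t 3.0 p [ 0.5371 -0.1066  0.1239] F [ 0.7  0.3 -0.3] T [0.01 0.22 0.03] open 0.399
xax [-0.855 -0.132 -0.502] yax [-0.151  0.989 -0.003] zax [ 0.496  0.073 -0.865]
[-1.1  0.3 86.1]
```

View pics/w2.png

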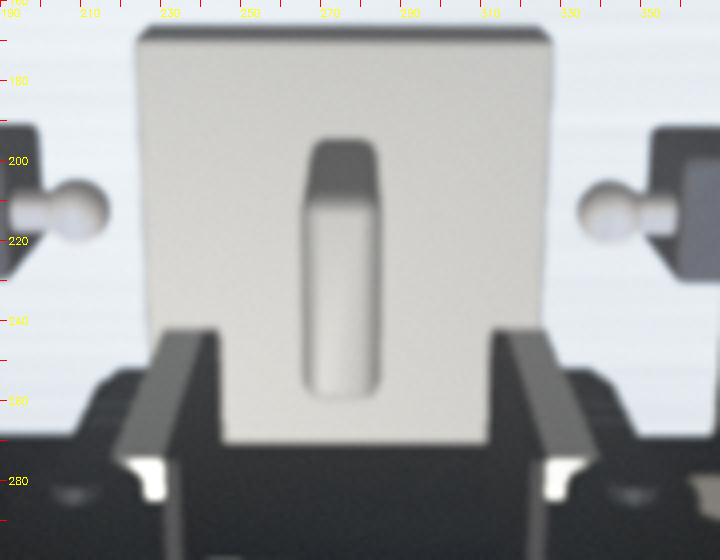

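Run:
```python
from plan import *
import pickle
W=ctrl.camera("wrist");pickle.dump(W,open("w2.pkl","wb"))
p,R=pose();M=R.as_matrix()
C=-W["R"].T@W["t"];print("cam in tool",(M.T@(C-p)*1e3).round(1),"cam axes in tool",(M.T@W["R"].T).round(3).tolist())
for z in(-.02,-.01,0,.03,.06): print(z,proj(W,p+M[:,2]*z).round(1), proj(W,p+M[:,2]*z+M[:,1]*.017).round(1), proj(W,p+M[:,2]*z-M[:,1]*.017).round(1))
px=lambda x,y:(190+x/4,160+y/4)
for nm,q,z in(("fin",px(341,300),59.5),("plL",px(78,212),21.5),("plR",px(608,212),21.5),("covL",px(138,42),20),("covR",px(552,42),20),("finlo",px(341,203),59.5),("finhi",px(341,395),59.5)):
    X=onplane(W,q,seat(0,0,z),SB[:,2]);print(nm,((X-SO)@SB*1e3).round(1), "tool",(M.T@(X-p)*1e3).round(1))
```

```text
cam in tool [  67.4    1.  -143.5] cam axes in tool [[0.001, -0.964, -0.266], [1.0, 0.001, 0.0], [0.0, -0.266, 0.964]]
-0.02 [[276.  276.3]] [[313.2 276.3]] [[238.9 276.2]]
-0.01 [[276.2 266.2]] [[310.9 266.3]] [[241.5 266.2]]
0 [[276.3 257.4]] [[308.9 257.5]] [[243.7 257.4]]
0.03 [[276.6 236.5]] [[304.1 236.5]] [[249.1 236.5]]
0.06 [[276.8 221.3]] [[300.6 221.3]] [[253.1 221.2]]
fin [-3.3 -0.9 59.5] tool [ 2.3 -0.8 26.7]
plL [ -5.4 -49.2  21.5] tool [  4.7 -48.9  64.8]
plR [-5.9 47.  21.5] tool [ 4.8 47.3 64.6]
covL [-36.2 -37.2  20. ] tool [ 35.5 -36.9  66.2]
covR [-36.6  35.6  20. ] tool [35.6 36.  66. ]
finlo [-18.6  -1.   59.5] tool [17.6 -0.8 26.6]
finhi [12.5 -0.9 59.5] tool [-13.4  -0.8  26.7]
```

```bash
cat >> plan.py <<'E'
SO=SO-SB[:,1]*.0018
E
python3 - <<'E'
from plan import *
print(SO);p,R=plan([(seat(-3,0,28.5),ST,5)])
E
```

```text
[ 0.58096606 -0.10268023  0.05      ]
1 [0.008, -0.006, 0.231] [-0.0001, 0.0002, 0.0002] 
2 [0.009, -0.007, 0.23] [-0.0001, 0.0001, 0.0002] 
3 [0.008, -0.006, 0.231] [-0.0002, 0.0002, 0.0002] 
4 [0.008, -0.007, 0.231] [-0.0001, 0.0002, 0.0002] 
5 [0.008, -0.007, 0.23] [-0.0001, 0.0001, 0.0003]
```

Call:
drive_tool([
  {"slide":[0.01,-0.01,0.23],"delta_rot":[0,0,0],"hand":0.4},
  {"slide":[0.01,-0.01,0.23],"delta_rot":[0,0,0],"hand":0.4},
  {"slide":[0.01,-0.01,0.23],"delta_rot":[0,0,0],"hand":0.4},
  {"slide":[0.01,0,0.23],"delta_rot":[0,0,0],"hand":0.4},
  {"slide":[0,0,0.23],"delta_rot":[0,0,0],"hand":0.4},
])

```text
time_s: 3.72
eef_pos: [0.5643, -0.105, 0.0709]
eef_rot: [0.258, -0.072, 0.963, 0.019]
wrist_force: [-0.0, 0.3, 0.1]
opening: 0.399
```

Run:
```python
from plan import *
W=ctrl.camera("wrist");W=ctrl.camera("wrist");W=ctrl.camera("wrist");crop(W["frame"],190,180,180,140,4,"w3.png");st()
p,R=pose();print(((p-SO)@SB*1e3).round(1))
```

```text
t 3.88 p [ 0.5639 -0.1047  0.0711] F [-0.4  0.7  0.1] T [-0.06  0.3   0.07] open 0.4
xax [-0.856 -0.13  -0.5  ] yax [-0.15   0.989 -0.001] zax [ 0.494  0.074 -0.866]
[-4.4  0.6 26.8]
```

View pics/w3.png

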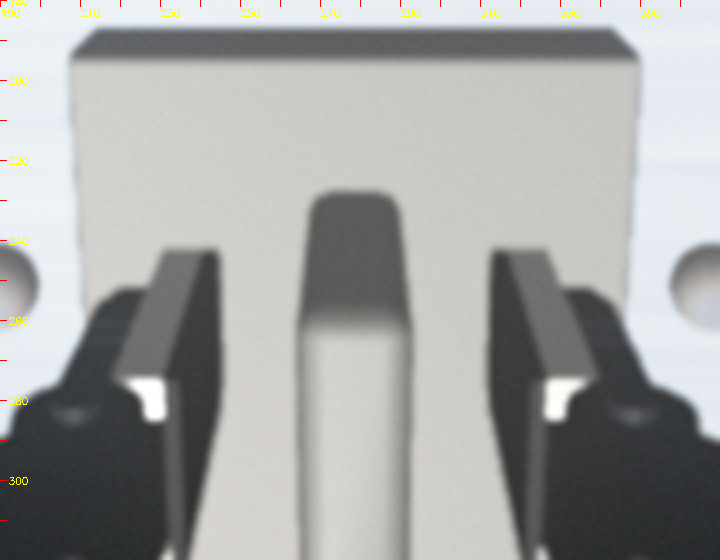

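The fin (crop columns 302–408) is centred between the fingers. Next I'll close and lift square to the slope.

Call:
drive_tool([
  {"slide":[0,0,0],"delta_rot":[0,0,0],"hand":0},
  {"slide":[0,0,0],"delta_rot":[0,0,0],"hand":0},
  {"slide":[0,0,0],"delta_rot":[0,0,0],"hand":0},
  {"slide":[0,0,0],"delta_rot":[0,0,0],"hand":0},
  {"slide":[0,0,-0.05],"delta_rot":[0,0,0],"hand":0},
])

```text
time_s: 4.5
eef_pos: [0.5628, -0.1053, 0.0742]
eef_rot: [0.259, -0.072, 0.963, 0.019]
wrist_force: [1.3, 0.1, -1.2]
opening: 0.134
```

```bash
echo 'SO=SO+SB[:,1]*.0006'>>plan.py
python3 - <<'E'
from plan import *
st()
p,R=pose();print(((p-SO)@SB*1e3).round(1))
plan([(p+SB[:,2]*.06,None,4)])
E
```

```text
t 4.5 p [ 0.5628 -0.1053  0.0742] F [ 1.3  0.1 -1.2] T [-0.09  0.17 -0.01] open 0.134
xax [-0.856 -0.13  -0.501] yax [-0.149  0.989 -0.002] zax [ 0.496  0.073 -0.865]
[-3.8 -0.5 30.2]
1 [0.0, 0.0, -0.3] [0.0, 0.0, 0.0] 
2 [-0.001, -0.001, -0.3] [0.0, 0.0, 0.0] 
3 [0.0, 0.0, -0.3] [0.0, 0.0, 0.0] 
4 [0.0, 0.0, -0.3] [0.0, 0.0, 0.0]
```

Call:
drive_tool([
  {"slide":[0,0,-0.3],"delta_rot":[0,0,0],"hand":0},
  {"slide":[0,0,-0.4],"delta_rot":[0,0,0],"hand":0},
  {"slide":[0,0,-0.5],"delta_rot":[0,0,0],"hand":0},
  {"slide":[0,0,-0.3],"delta_rot":[0,0,0],"hand":0},
  {"slide":[0,0,0],"delta_rot":[0,0,0],"hand":0},
])

```text
time_s: 5.12
eef_pos: [0.5259, -0.1113, 0.1402]
eef_rot: [0.26, -0.072, 0.963, 0.018]
wrist_force: [0.5, -0.5, -0.6]
opening: 0.133
```

Run:
```python
from plan import *
st()
W=ctrl.camera("side");crop(W["frame"],200,150,170,130,4,"s3.png")
B=toolR(seatR(4,0))
s=plan([(np.array([.41,-.12,.11]),B,5),(np.array([.41,-.12,.036]),B,4)])
```

```text
t 5.12 p [ 0.5259 -0.1113  0.1402] F [ 0.5 -0.5 -0.6] T [0.   0.34 0.02] open 0.133
xax [-0.855 -0.13  -0.502] yax [-0.149  0.989 -0.004] zax [ 0.497  0.072 -0.865]
1 [0.46, 0.034, -0.131] [0.0012, 0.0334, 0.005] 
2 [0.471, 0.026, -0.082] [0.0011, 0.0335, 0.005] 
3 [0.478, 0.018, -0.032] [0.0012, 0.0334, 0.005] 
4 [0.478, 0.011, 0.018] [0.0011, 0.0335, 0.005] 
5 [0.475, 0.003, 0.068] [0.0012, 0.0334, 0.005] 
6 [0.0, 0.0, 0.37] [0.0, 0.0, 0.0] 
7 [0.0, 0.0, 0.37] [0.0, 0.0, 0.0] 
8 [0.0, 0.0, 0.37] [0.0, 0.0, 0.0] 
9 [0.0, 0.0, 0.37] [0.0, 0.0, 0.0]
```

View pics/s3.png

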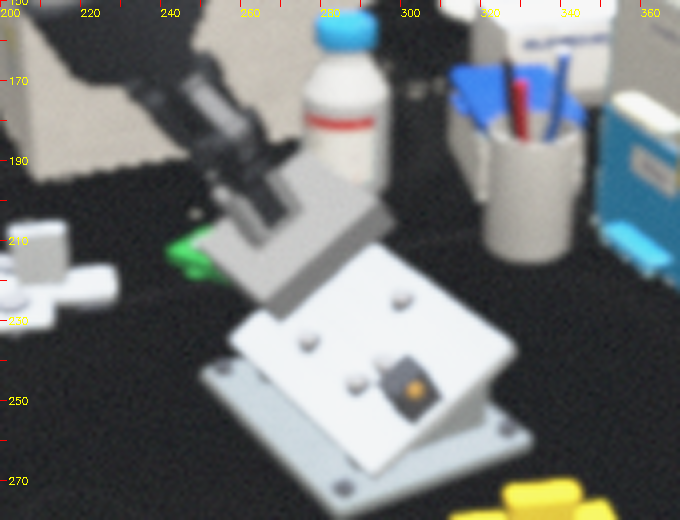

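The cover is lifted clear and the three balls are visible at (301,224), (277,234) and (289,245). I'll carry it to the free patch in front.

Call:
drive_tool([
  {"slide":[0.46,0.034,-0.131],"delta_rot":[0.0012,0.0334,0.005],"hand":0},
  {"slide":[0.471,0.026,-0.082],"delta_rot":[0.0012,0.0334,0.005],"hand":0},
  {"slide":[0.478,0.018,-0.032],"delta_rot":[0.0012,0.0334,0.005],"hand":0},
  {"slide":[0.478,0.011,0.018],"delta_rot":[0.0012,0.0334,0.005],"hand":0},
  {"slide":[0.475,0.003,0.068],"delta_rot":[0.0012,0.0334,0.005],"hand":0},
])

```text
time_s: 5.8
eef_pos: [0.4092, -0.1195, 0.1089]
eef_rot: [-0.002, -0.035, 0.999, 0.0]
wrist_force: [-0.2, -0.4, -1.1]
opening: 0.129
```

Call:
drive_tool([
  {"slide":[0,0,0.4],"delta_rot":[0,0,0],"hand":0},
  {"slide":[0,0,0.4],"delta_rot":[0,0,0],"hand":0},
  {"slide":[0,0,0.35],"delta_rot":[0,0,0],"hand":0},
  {"slide":[0,0,0.2],"delta_rot":[0,0,0],"hand":0},
  {"slide":[0,0,0],"delta_rot":[0,0,0],"hand":0},
])

```text
time_s: 6.42
eef_pos: [0.4092, -0.1192, 0.0413]
eef_rot: [-0.001, -0.035, 0.999, 0.001]
wrist_force: [0.3, 0.2, -1.1]
opening: 0.128
```

Run:
```python
from plan import *
st()
W=ctrl.camera("side");crop(W["frame"],180,180,120,100,6,"s4.png")
B=toolR(seatR(4,0))
p,R=pose();q=p.copy();q[2]=.027;plan([(q,B,4)])
```

```text
t 6.42 p [ 0.4092 -0.1192  0.0413] F [ 0.3  0.2 -1.1] T [-0.02  0.   -0.01] open 0.128
xax [-0.998 -0.07   0.002] yax [-0.07   0.998  0.002] zax [-0.002  0.002 -1.   ]
1 [0.0, 0.0, 0.075] [0.0001, 0.0, 0.0] 
2 [0.0, 0.0, 0.075] [0.0, -0.0001, 0.0] 
3 [0.0, 0.0, 0.075] [0.0001, 0.0, 0.0001] 
4 [0.0, 0.0, 0.075] [0.0001, -0.0001, 0.0]
```

View pics/s4.png

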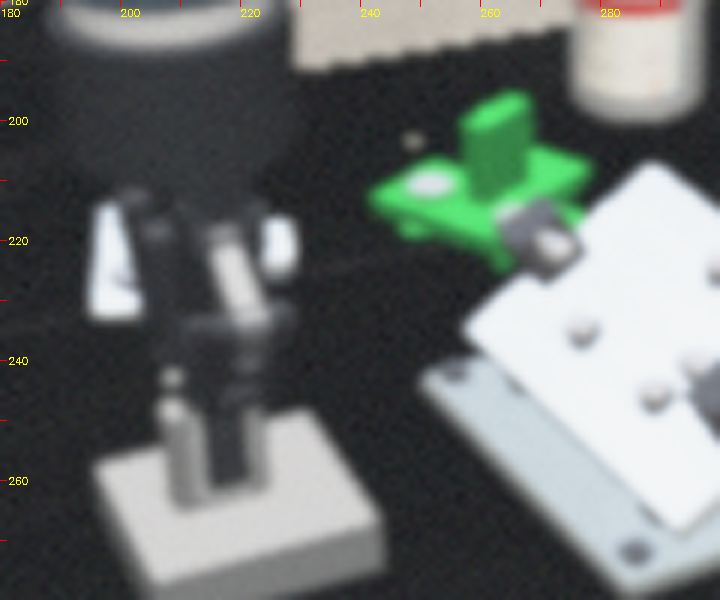

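Still about 13 mm above the worktop. I'll lower it gently.

Call:
drive_tool([
  {"slide":[0,0,0.1],"delta_rot":[0,0,0],"hand":0},
  {"slide":[0,0,0.08],"delta_rot":[0,0,0],"hand":0},
  {"slide":[0,0,0.04],"delta_rot":[0,0,0],"hand":0},
  {"slide":[0,0,0.03],"delta_rot":[0,0,0],"hand":0},
  {"slide":[0,0,0.02],"delta_rot":[0,0,0],"hand":0},
])

```text
time_s: 7.1
eef_pos: [0.4099, -0.1198, 0.0288]
eef_rot: [0.0, -0.035, 0.999, 0.0]
wrist_force: [-0.3, -0.7, -1.1]
opening: 0.128
```

Call:
drive_tool([
  {"slide":[0,0,0.02],"delta_rot":[0,0,0],"hand":0},
  {"slide":[0,0,0.02],"delta_rot":[0,0,0],"hand":0},
  {"slide":[0,0,0.02],"delta_rot":[0,0,0],"hand":0},
  {"slide":[0,0,0.02],"delta_rot":[0,0,0],"hand":0},
  {"slide":[0,0,0],"delta_rot":[0,0,0],"hand":0},
])

```text
time_s: 7.72
eef_pos: [0.4099, -0.1199, 0.0275]
eef_rot: [-0.001, -0.035, 0.999, 0.0]
wrist_force: [-15.8, 7.4, 41.7]
opening: 0.128
```

Contact at about z = 28 mm. I'll relieve the force, release and rise.

Call:
drive_tool([
  {"slide":[0,0,-0.03],"delta_rot":[0,0,0],"hand":0},
  {"slide":[0,0,-0.01],"delta_rot":[0,0,0],"hand":0},
  {"slide":[0,0,0],"delta_rot":[0,0,0],"hand":0.4},
  {"slide":[0,0,0],"delta_rot":[0,0,0],"hand":0.4},
  {"slide":[0,0,0],"delta_rot":[0,0,0],"hand":0.4},
])

```text
time_s: 8.35
eef_pos: [0.4098, -0.1198, 0.0267]
eef_rot: [-0.0, -0.035, 0.999, 0.0]
wrist_force: [0.7, 0.3, 0.1]
opening: 0.397
```

Call:
drive_tool([
  {"slide":[0,0,-0.4],"delta_rot":[0,0,0],"hand":0.4},
  {"slide":[0,0,-0.8],"delta_rot":[0,0,0],"hand":0.4},
  {"slide":[0,0,-0.8],"delta_rot":[0,0,0],"hand":0.4},
  {"slide":[0,0,-0.6],"delta_rot":[0,0,0],"hand":0.4},
  {"slide":[0,0,0],"delta_rot":[0,0,0],"hand":0.4},
])

```text
time_s: 8.98
eef_pos: [0.4115, -0.1208, 0.1591]
eef_rot: [0.002, -0.035, 0.999, -0.001]
wrist_force: [0.2, 0.0, -0.1]
opening: 0.4
```

Run:
```python
from plan import *
st()
W=ctrl.camera("side");crop(W["frame"],180,180,120,100,6,"s5.png")
B=toolR(seatR(-13.2,0))
po=np.array([.4425,.094,0.])
s=plan([(np.array([.4425,.094,.14]),B,6)])
```

```text
t 8.97 p [ 0.4115 -0.1208  0.1591] F [ 0.2  0.  -0.1] T [0.02 0.01 0.03] open 0.4
xax [-0.998 -0.07  -0.004] yax [-0.07   0.998 -0.003] zax [ 0.005 -0.003 -1.   ]
1 [-0.156, 0.705, 0.058] [0.0, 0.0001, 0.0159] 
2 [-0.121, 0.711, 0.057] [-0.0001, 0.0001, 0.016] 
3 [-0.086, 0.717, 0.058] [0.0, 0.0001, 0.0159] 
4 [-0.049, 0.721, 0.057] [-0.0001, 0.0001, 0.0159] 
5 [-0.013, 0.721, 0.058] [0.0, 0.0001, 0.016] 
6 [0.023, 0.722, 0.058] [-0.0001, 0.0001, 0.0159]
```

View pics/s5.png

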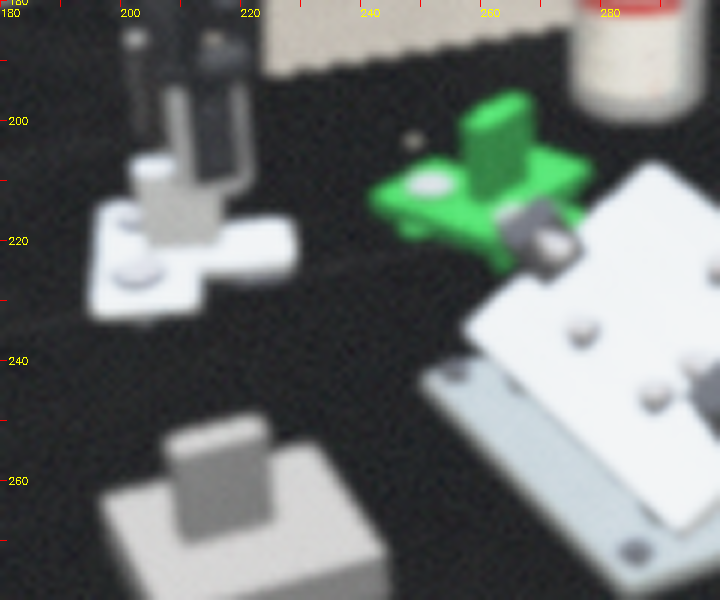

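The cover stands upright on the worktop at about (240,270). Next, the aluminium plate at (213,222), not the green one at (265,205).

Call:
drive_tool([
  {"slide":[-0.156,0.705,0.058],"delta_rot":[0,0,0.016],"hand":0.4},
  {"slide":[-0.121,0.711,0.058],"delta_rot":[0,0,0.016],"hand":0.4},
  {"slide":[-0.086,0.717,0.058],"delta_rot":[0,0,0.016],"hand":0.4},
  {"slide":[-0.049,0.721,0.058],"delta_rot":[0,0,0.016],"hand":0.4},
  {"slide":[-0.013,0.721,0.058],"delta_rot":[0,0,0.016],"hand":0.4},
])

```text
time_s: 9.65
eef_pos: [0.4355, 0.0599, 0.1404]
eef_rot: [-0.002, 0.091, 0.996, 0.0]
wrist_force: [0.3, 0.0, -0.4]
opening: 0.402
```

Call:
drive_tool([
  {"slide":[0.023,0.722,0.058],"delta_rot":[0,0,0.016],"hand":0.4},
  {"slide":[0,0,0],"delta_rot":[0,0,0],"hand":0.4},
  {"slide":[0,0,0],"delta_rot":[0,0,0],"hand":0.4},
  {"slide":[0,0,0],"delta_rot":[0,0,0],"hand":0.4},
  {"slide":[0,0,0],"delta_rot":[0,0,0],"hand":0.4},
])

```text
time_s: 10.28
eef_pos: [0.442, 0.0936, 0.1394]
eef_rot: [-0.0, 0.116, 0.993, 0.0]
wrist_force: [-0.3, 0.2, 0.0]
opening: 0.401
```

Run:
```python
from plan import *
import pickle
st()
W=ctrl.camera("wrist");pickle.dump(W,open("w4.pkl","wb"));crop(W["frame"],190,130,180,140,4,"w4.png")
```

```text
t 10.28 p [0.442  0.0936 0.1394] F [-0.3  0.2  0. ] T [0.   0.02 0.05] open 0.401
xax [-0.973  0.231  0.   ] yax [0.231 0.973 0.   ] zax [-0.  0. -1.]
```

View pics/w4.png

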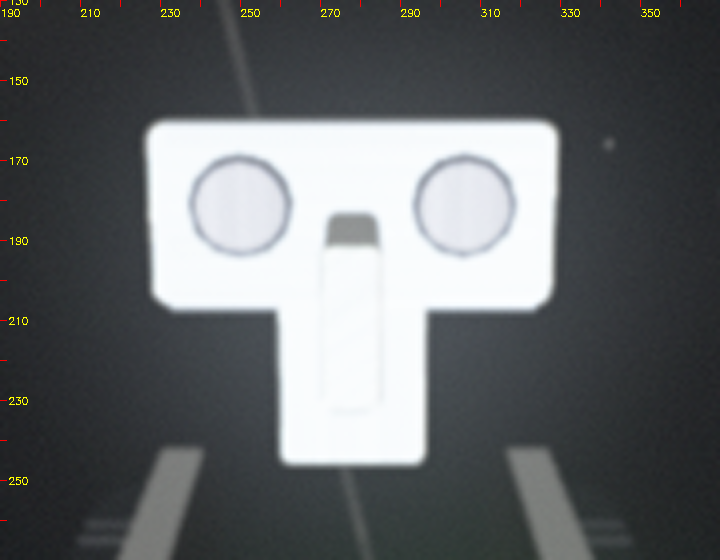

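Run:
```python
from plan import *
import pickle
W=pickle.load(open("w4.pkl","rb"))
p=np.array([.442,.0936,.1394]);M=toolR(seatR(-13.35,0))
px=lambda x,y:(190+x/4,130+y/4)
for n,q,z in(("fin lo",px(351,246),.0565),("fin hi",px(351,411),.0565),("tongue end",px(352,465),.0165),("back edge",px(352,121),.0165),("mirL",px(240,205),.02),("mirR",px(465,205),.02)):
    print(n,(M.T@(onz(W,q,z)-p)*1e3).round(1))
```

```text
fin lo [17.2 -0.1 82.9]
fin hi [-16.7  -0.1  82.9]
tongue end [-45.5   0.  122.9]
back edge [ 36.5   0.  122.9]
mirL [ 18.3 -24.9 119.4]
mirR [ 18.4  25.2 119.4]
```

Call:
drive_tool([
  {"slide":[0.005,-0.005,0.5],"delta_rot":[0,0,0],"hand":0.4},
  {"slide":[0,0,0.6],"delta_rot":[0,0,0],"hand":0.4},
  {"slide":[0,0,0.6],"delta_rot":[0,0,0],"hand":0.4},
  {"slide":[0,0,0.4],"delta_rot":[0,0,0],"hand":0.4},
  {"slide":[0,0,0.13],"delta_rot":[0,0,0],"hand":0.4},
])

```text
time_s: 10.95
eef_pos: [0.4409, 0.0939, 0.0269]
eef_rot: [-0.001, 0.116, 0.993, 0.0]
wrist_force: [-0.0, 0.1, -0.7]
opening: 0.399
```

Call:
drive_tool([
  {"slide":[0,0,0],"delta_rot":[0,0,0],"hand":0.4},
  {"slide":[0,0,0],"delta_rot":[0,0,0],"hand":0},
  {"slide":[0,0,0],"delta_rot":[0,0,0],"hand":0},
  {"slide":[0,0,0],"delta_rot":[0,0,0],"hand":0},
  {"slide":[0,0,0],"delta_rot":[0,0,0],"hand":0},
])

```text
time_s: 11.58
eef_pos: [0.4428, 0.0942, 0.0289]
eef_rot: [0.001, 0.115, 0.993, 0.0]
wrist_force: [-0.7, 0.4, 6.5]
opening: 0.125
```

Run:
```python
from plan import *
import pickle
st()
W=ctrl.camera("wrist");pickle.dump(W,open("w5.pkl","wb"));crop(W["frame"],190,130,180,140,4,"w5.png")
```

```text
t 11.57 p [0.4428 0.0942 0.0289] F [-0.7  0.4  6.5] T [0.05 0.13 0.01] open 0.125
xax [-0.973  0.229 -0.002] yax [0.229 0.973 0.   ] zax [ 0.002  0.    -1.   ]
```

View pics/w5.png

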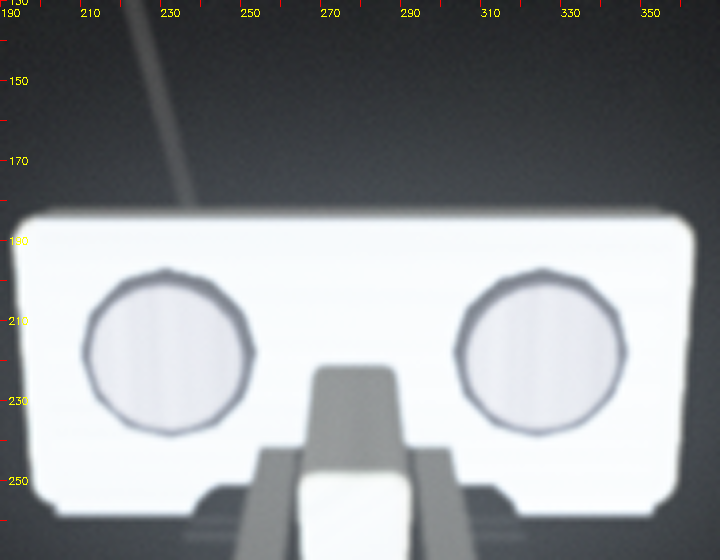

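Run:
```python
from plan import *
p,R=pose();q=p.copy();q[2]=.18
s=plan([(q,None,5),(seat(-1,0,100),ST,8)],start=(p,Ro.from_matrix(toolR(seatR(-13.3,0)))))
```

```text
1 [0.0, 0.0, -0.604] [0.0, 0.0, 0.0] 
2 [0.0, 0.0, -0.605] [0.0, 0.0, 0.0] 
3 [0.0, 0.0, -0.604] [0.0, 0.0, 0.0] 
4 [0.0, 0.0, -0.605] [0.0, 0.0, 0.0] 
5 [0.0, 0.0, -0.604] [0.0, 0.0, 0.0] 
6 [-0.331, -0.445, 0.11] [-0.004, -0.0206, -0.0148] 
7 [-0.302, -0.462, 0.124] [-0.0039, -0.0206, -0.0148] 
8 [-0.272, -0.476, 0.138] [-0.004, -0.0205, -0.0148] 
9 [-0.24, -0.49, 0.148] [-0.0039, -0.0206, -0.0148] 
10 [-0.208, -0.502, 0.156] [-0.004, -0.0206, -0.0147] 
11 [-0.173, -0.514, 0.162] [-0.004, -0.0206, -0.0148] 
12 [-0.139, -0.522, 0.166] [-0.0039, -0.0206, -0.0148] 
13 [-0.104, -0.53, 0.167] [-0.004, -0.0205, -0.0148]
```

Call:
drive_tool([
  {"slide":[0,0,-0.1],"delta_rot":[0,0,0],"hand":0},
  {"slide":[0,0,-0.3],"delta_rot":[0,0,0],"hand":0},
  {"slide":[0,0,-0.8],"delta_rot":[0,0,0],"hand":0},
  {"slide":[0,0,-1.0],"delta_rot":[0,0,0],"hand":0},
  {"slide":[0,0,-0.8],"delta_rot":[0,0,0],"hand":0},
])

```text
time_s: 12.25
eef_pos: [0.4419, 0.0942, 0.1807]
eef_rot: [0.001, 0.116, 0.993, 0.0]
wrist_force: [1.1, -0.1, -1.5]
opening: 0.128
```

Call:
drive_tool([
  {"slide":[-0.331,-0.445,0.11],"delta_rot":[-0.004,-0.0206,-0.0148],"hand":0},
  {"slide":[-0.302,-0.462,0.124],"delta_rot":[-0.004,-0.0206,-0.0148],"hand":0},
  {"slide":[-0.272,-0.476,0.138],"delta_rot":[-0.004,-0.0206,-0.0148],"hand":0},
  {"slide":[-0.24,-0.49,0.148],"delta_rot":[-0.004,-0.0206,-0.0148],"hand":0},
  {"slide":[-0.208,-0.502,0.156],"delta_rot":[-0.004,-0.0206,-0.0148],"hand":0},
])

```text
time_s: 12.88
eef_pos: [0.4968, -0.0337, 0.1511]
eef_rot: [0.165, -0.003, 0.986, 0.012]
wrist_force: [0.1, 0.1, -1.5]
opening: 0.125
```

Call:
drive_tool([
  {"slide":[-0.173,-0.514,0.162],"delta_rot":[-0.004,-0.0206,-0.0148],"hand":0},
  {"slide":[-0.139,-0.522,0.166],"delta_rot":[-0.004,-0.0206,-0.0148],"hand":0},
  {"slide":[-0.104,-0.53,0.167],"delta_rot":[-0.004,-0.0206,-0.0148],"hand":0},
  {"slide":[0,0,0],"delta_rot":[0,0,0],"hand":0},
  {"slide":[0,0,0],"delta_rot":[0,0,0],"hand":0},
])

```text
time_s: 13.5
eef_pos: [0.5294, -0.1091, 0.1342]
eef_rot: [0.258, -0.072, 0.963, 0.02]
wrist_force: [-1.0, 0.6, -2.2]
opening: 0.129
```

Run:
```python
from plan import *
import pickle
ctrl.camera("wrist");ctrl.camera("wrist");st()
W=ctrl.camera("wrist");D=ctrl.camera("side");pickle.dump((W,D,pose()),open("w6.pkl","wb"));crop(W["frame"],180,120,190,145,4,"w6.png");crop(D["frame"],230,160,120,100,6,"s6.png")
p,R=pose();print(((p-SO)@SB*1e3).round(1),(ST.T@R.as_matrix()).round(3).tolist())
```

```text
t 13.6 p [ 0.5297 -0.1086  0.1344] F [ 0.5  0.6 -1.7] T [-0.05  0.39 -0.01] open 0.128
xax [-0.856 -0.129 -0.5  ] yax [-0.15   0.989  0.001] zax [ 0.495  0.076 -0.866]
[-2.3  1.1 98.8] [[1.0, 0.002, -0.001], [-0.002, 1.0, 0.002], [0.001, -0.002, 1.0]]
```

View pics/w6.png

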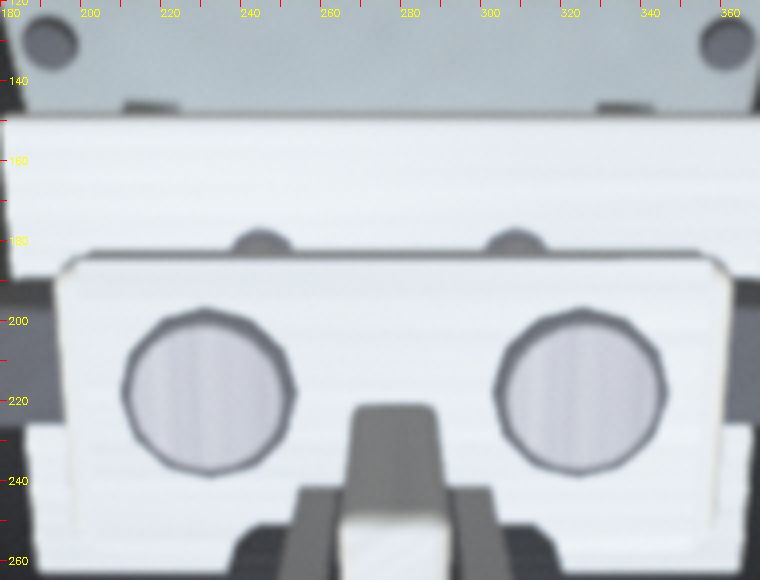

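View pics/s6.png

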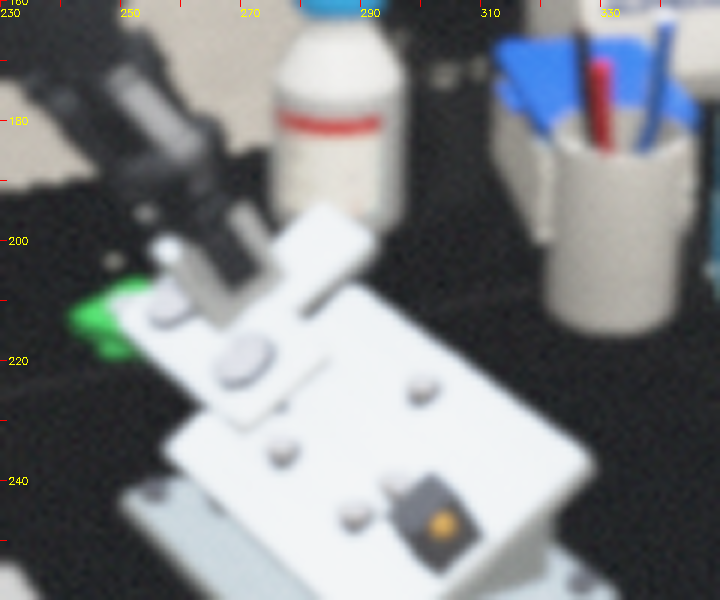

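Run:
```python
from plan import *
import pickle
W,D,(p,R)=pickle.load(open("w6.pkl","rb"));M=R.as_matrix()
px=lambda x,y:(180+x/4,120+y/4)
for h in(26,28,30):
  for n,q,z,nx in(("back top",px(395,259),16.5,-36),("mirL",px(209,399),20,-20),("mirR",px(581,398),20,-20)):
    X=onplane(W,q,p+M[:,2]*(h-z)/1e3,M[:,2]);t=M.T@(X-p)*1e3;print(h,n,t.round(1),"plate origin tool x",round(t[0]+nx,1))
for n,q in(("low edge L",px(8,118)),("low edge R",px(752,117)),("up L",px(230,572)),("up R",px(560,572))):
    X=onplane(W,q,SO,SB[:,2]);print(n,((X-SO)@SB*1e3).round(1),(M.T@(X-p)*1e3).round(1))
```

```text
26 back top [36.8  0.9  9.5] plate origin tool x 0.8
26 mirL [ 18.7 -23.5   6. ] plate origin tool x -1.3
26 mirR [18.9 25.3  6. ] plate origin tool x -1.1
28 back top [36.3  0.9 11.5] plate origin tool x 0.3
28 mirL [ 18.1 -23.8   8. ] plate origin tool x -1.9
28 mirR [18.3 25.7  8. ] plate origin tool x -1.7
30 back top [35.9  0.9 13.5] plate origin tool x -0.1
30 mirL [ 17.4 -24.2  10. ] plate origin tool x -2.6
30 mirR [17.6 26.  10. ] plate origin tool x -2.4
low edge L [-49.6 -75.1  -0. ] [ 47.5 -76.3  98.6]
low edge R [-50.1  73.5   0. ] [47.7 72.3 98.9]
up L [ 49.6 -34.2   0. ] [-51.7 -35.5  98.8]
up R [49.5 39.   0. ] [-51.8  37.6  98.9]
```

Run:
```python
from plan import *
s=plan([(seat(.3,0,52),ST,5)])
```

```text
1 [-0.01, -0.005, 0.187] [0.0001, 0.0001, 0.0001] 
2 [-0.011, -0.005, 0.187] [0.0001, 0.0, 0.0001] 
3 [-0.01, -0.004, 0.187] [0.0001, 0.0001, 0.0001] 
4 [-0.011, -0.005, 0.187] [0.0001, 0.0, 0.0001] 
5 [-0.01, -0.005, 0.187] [0.0001, 0.0001, 0.0001]
```

Call:
drive_tool([
  {"slide":[-0.01,-0.005,0.19],"delta_rot":[0,0,0],"hand":0},
  {"slide":[-0.01,-0.005,0.24],"delta_rot":[0,0,0],"hand":0},
  {"slide":[-0.01,-0.005,0.24],"delta_rot":[0,0,0],"hand":0},
  {"slide":[-0.01,-0.005,0.19],"delta_rot":[0,0,0],"hand":0},
  {"slide":[-0.01,-0.005,0.07],"delta_rot":[0,0,0],"hand":0},
])

```text
time_s: 14.32
eef_pos: [0.555, -0.1065, 0.0938]
eef_rot: [0.258, -0.072, 0.963, 0.02]
wrist_force: [0.1, 0.3, -1.9]
opening: 0.124
```

Call:
drive_tool([
  {"slide":[0,0,0],"delta_rot":[0,0,0],"hand":0},
  {"slide":[0,0,0],"delta_rot":[0,0,0],"hand":0},
  {"slide":[0,0,0],"delta_rot":[0,0,0],"hand":0},
  {"slide":[0,0,0],"delta_rot":[0,0,0],"hand":0},
  {"slide":[0,0,0],"delta_rot":[0,0,0],"hand":0},
])

```text
time_s: 14.95
eef_pos: [0.5551, -0.107, 0.0951]
eef_rot: [0.259, -0.072, 0.963, 0.02]
wrist_force: [0.2, 0.2, -1.0]
opening: 0.129
```

```bash
cat > chk.py <<'E'
from plan import *
import sys,pickle
P=[];F=[]
for i in range(3):
    st() if i==2 else 0
    o=ctrl.get_obs();P.append((o["eef_pos"]-SO)@SB*1e3);F.append(SB.T@o["wrist_force"])
    W=ctrl.camera("wrist")
print("seat TCP",np.round(P,1).tolist(),"F seat",np.round(F,1).tolist())
crop(W["frame"],170,150,200,145,4,sys.argv[1]+"w.png")
D=ctrl.camera("side");crop(D["frame"],240,180,100,85,7,sys.argv[1]+"s.png")
E
python3 chk.py c1
```

```text
t 15.05 p [ 0.5551 -0.107   0.095 ] F [-0.8 -0.8 -1.8] T [-0.08  0.37 -0.04] open 0.13
xax [-0.856 -0.128 -0.501] yax [-0.149  0.989  0.001] zax [ 0.495  0.075 -0.866]
seat TCP [[-0.1, -1.0, 52.2], [-0.2, -1.0, 52.1], [-0.2, -1.0, 52.1]] F seat [[-0.3, 0.2, -0.9], [-0.8, -0.6, -1.1], [-1.7, -0.7, -1.1]]
```

View pics/c1w.png

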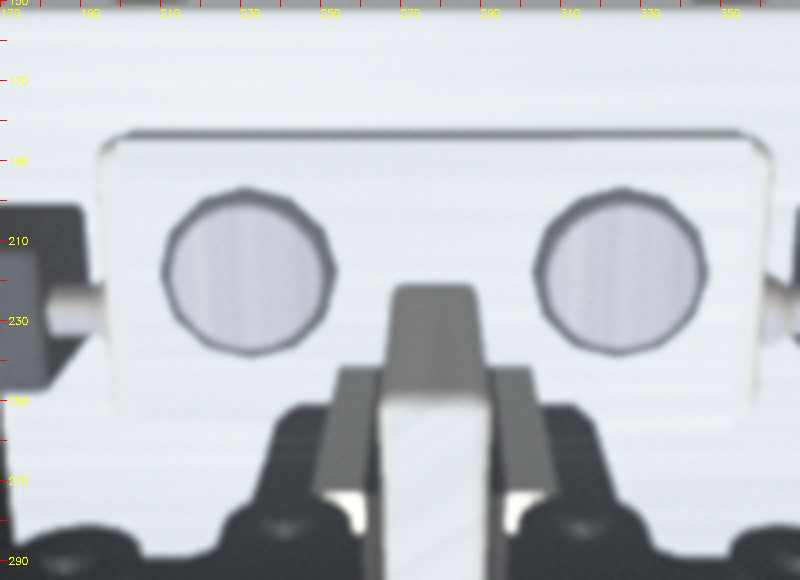

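View pics/c1s.png

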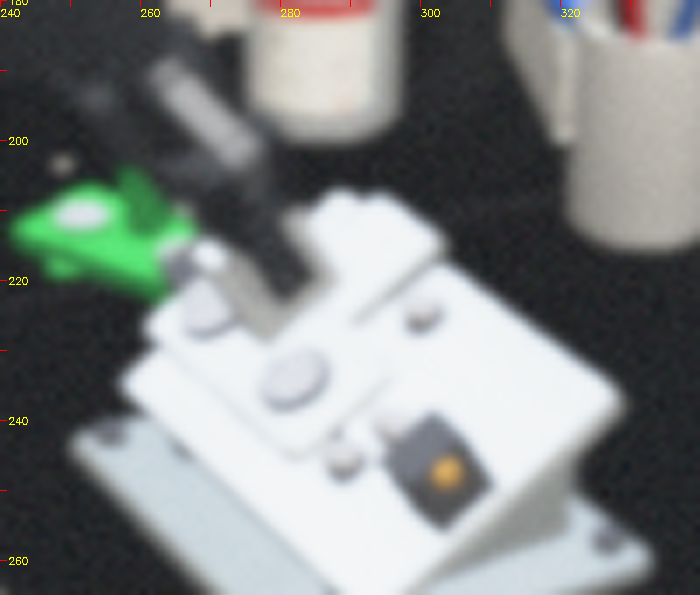

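Call:
drive_tool([
  {"slide":[-0.008,0.02,0],"delta_rot":[0,0,0],"hand":0},
  {"slide":[0,0,0.04],"delta_rot":[0,0,0],"hand":0},
  {"slide":[0,0,0.04],"delta_rot":[0,0,0],"hand":0},
  {"slide":[0,0,0.03],"delta_rot":[0,0,0],"hand":0},
  {"slide":[0,0,0.02],"delta_rot":[0,0,0],"hand":0},
])

```text
time_s: 15.78
eef_pos: [0.5585, -0.1055, 0.0896]
eef_rot: [0.258, -0.072, 0.963, 0.02]
wrist_force: [-9.0, -0.5, 8.2]
opening: 0.129
```

```bash
python3 chk.py c2
```

```text
t 15.88 p [ 0.5585 -0.1055  0.0897] F [-4.8 -0.6  4.5] T [-0.05  0.71  0.05] open 0.132
xax [-0.856 -0.128 -0.501] yax [-0.149  0.989  0.001] zax [ 0.495  0.075 -0.866]
seat TCP [[0.2, -0.0, 45.6], [0.2, -0.1, 45.6], [0.2, -0.0, 45.7]] F seat [[-3.6, 0.8, 11.6], [-2.6, 0.5, 7.0], [-2.0, 0.2, 6.3]]
```

View pics/c2w.png

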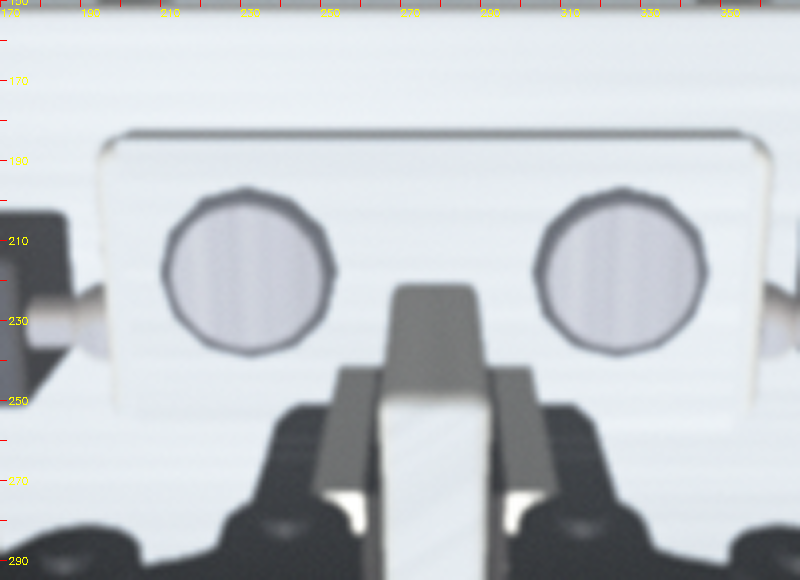

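Contact with both plungers is symmetric, about 7–11 N. I'll press on slowly.

Call:
drive_tool([
  {"slide":[0,0,0.025],"delta_rot":[0,0,0],"hand":0},
  {"slide":[0,0,0.025],"delta_rot":[0,0,0],"hand":0},
  {"slide":[0,0,0.025],"delta_rot":[0,0,0],"hand":0},
  {"slide":[0,0,0.025],"delta_rot":[0,0,0],"hand":0},
  {"slide":[0,0,0],"delta_rot":[0,0,0],"hand":0},
])

```text
time_s: 16.6
eef_pos: [0.5618, -0.1054, 0.086]
eef_rot: [0.259, -0.072, 0.963, 0.019]
wrist_force: [2.4, 1.1, 1.9]
opening: 0.131
```

```bash
python3 chk.py c3
```

```text
t 16.7 p [ 0.5617 -0.1053  0.0859] F [2.1 0.8 1.6] T [ 0.12 -0.32  0.03] open 0.13
xax [-0.855 -0.128 -0.502] yax [-0.148  0.989  0.   ] zax [ 0.496  0.075 -0.865]
seat TCP [[1.2, -0.4, 40.8], [1.1, -0.4, 40.8], [1.1, -0.4, 40.8]] F seat [[3.1, 0.7, 0.4], [2.1, 0.8, 0.5], [2.7, 0.5, 0.3]]
```

View pics/c3w.png

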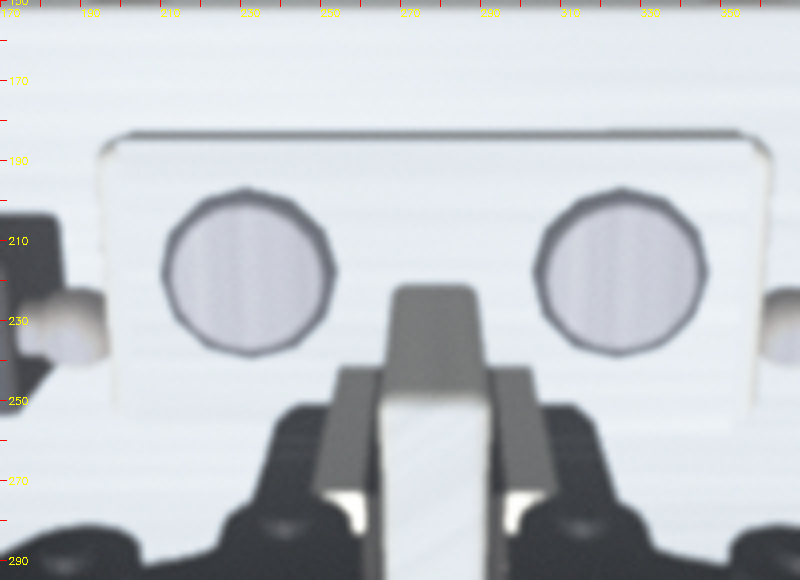

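Call:
drive_tool([
  {"slide":[0,0,0.02],"delta_rot":[0,0,0],"hand":0},
  {"slide":[0,0,0.02],"delta_rot":[0,0,0],"hand":0},
  {"slide":[0,0,0.02],"delta_rot":[0,0,0],"hand":0},
  {"slide":[0,0,0.02],"delta_rot":[0,0,0],"hand":0},
  {"slide":[0,0,0],"delta_rot":[0,0,0],"hand":0},
])

```text
time_s: 17.42
eef_pos: [0.5624, -0.1043, 0.0808]
eef_rot: [0.258, -0.072, 0.963, 0.02]
wrist_force: [4.2, -0.5, -6.0]
opening: 0.132
```

```bash
python3 chk.py c4
```

```text
t 17.52 p [ 0.5623 -0.1043  0.0808] F [ 4.4  0.1 -8.5] T [-0.2   0.18 -0.01] open 0.131
xax [-0.857 -0.128 -0.499] yax [-0.149  0.989  0.002] zax [ 0.494  0.076 -0.866]
seat TCP [[-0.7, 0.6, 35.9], [-0.8, 0.5, 36.0], [-0.8, 0.6, 36.0]] F seat [[0.5, -1.2, -7.3], [-0.1, -1.0, -8.9], [-0.5, -0.6, -9.5]]
```

View pics/c4w.png

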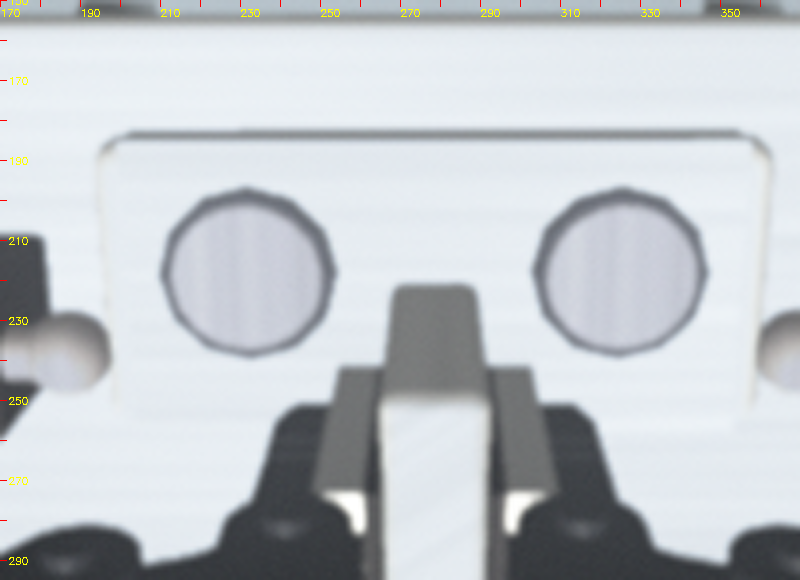

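View pics/c4s.png

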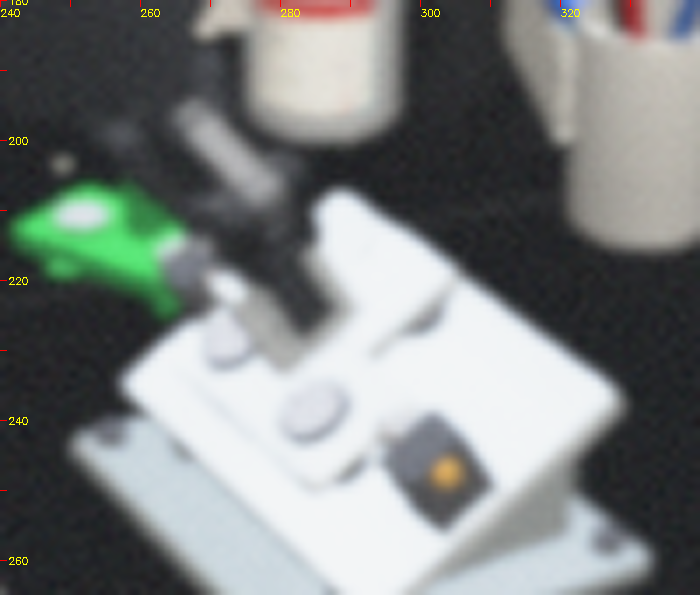

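The springs now pull the plate inward (Fz −9.5 N), so it is past the noses but not yet on the balls. I'll continue.

Call:
drive_tool([
  {"slide":[0,0,0.015],"delta_rot":[0,0,0],"hand":0},
  {"slide":[0,0,0.015],"delta_rot":[0,0,0],"hand":0},
  {"slide":[0,0,0.015],"delta_rot":[0,0,0],"hand":0},
  {"slide":[0,0,0.015],"delta_rot":[0,0,0],"hand":0},
  {"slide":[0,0,0],"delta_rot":[0,0,0],"hand":0},
])

```text
time_s: 18.25
eef_pos: [0.5645, -0.1044, 0.079]
eef_rot: [0.258, -0.072, 0.963, 0.02]
wrist_force: [3.7, -0.4, -9.3]
opening: 0.131
```

```bash
python3 chk.py c5
```

```text
t 18.35 p [ 0.5645 -0.1044  0.079 ] F [ 4.6  1.4 -9.5] T [-0.15  0.27 -0.02] open 0.13
xax [-0.856 -0.128 -0.501] yax [-0.149  0.989  0.001] zax [ 0.495  0.075 -0.866]
seat TCP [[0.1, 0.1, 33.4], [0.2, 0.1, 33.4], [0.2, 0.1, 33.4]] F seat [[-1.5, -0.9, -9.8], [-1.0, -1.5, -9.4], [-0.7, 0.7, -10.6]]
```

Call:
drive_tool([
  {"slide":[0,0,0.015],"delta_rot":[0,0,0],"hand":0},
  {"slide":[0,0,0.015],"delta_rot":[0,0,0],"hand":0},
  {"slide":[0,0,0.01],"delta_rot":[0,0,0],"hand":0},
  {"slide":[0,0,0],"delta_rot":[0,0,0],"hand":0},
  {"slide":[0,0,0],"delta_rot":[0,0,0],"hand":0},
])

```text
time_s: 19.08
eef_pos: [0.5649, -0.1045, 0.0785]
eef_rot: [0.258, -0.073, 0.963, 0.02]
wrist_force: [-18.5, -0.5, 16.5]
opening: 0.129
```

```bash
python3 chk.py c6
```

```text
t 19.18 p [ 0.5649 -0.1045  0.0785] F [-18.8  -0.3  17.4] T [0.14 1.78 0.15] open 0.128
xax [-0.856 -0.129 -0.501] yax [-0.15   0.989  0.   ] zax [ 0.495  0.075 -0.866]
seat TCP [[0.3, 0.0, 32.7], [0.3, 0.0, 32.7], [0.3, 0.0, 32.7]] F seat [[-7.6, 2.3, 23.4], [-7.8, 2.9, 24.8], [-7.4, 2.4, 24.4]]
```

View pics/c6s.png

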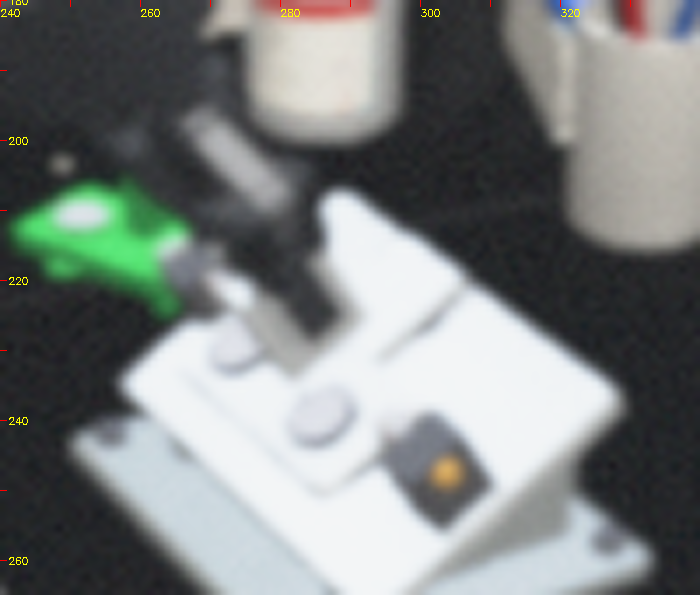

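Firm stop at 32.7 mm with +24 N, so the plate is on the balls. I'll relieve the force and release.

Call:
drive_tool([
  {"slide":[0,0,-0.015],"delta_rot":[0,0,0],"hand":0},
  {"slide":[0,0,0],"delta_rot":[0,0,0],"hand":0},
  {"slide":[0,0,0],"delta_rot":[0,0,0],"hand":0.35},
  {"slide":[0,0,0],"delta_rot":[0,0,0],"hand":0.35},
  {"slide":[0,0,0],"delta_rot":[0,0,0],"hand":0.35},
])

```text
time_s: 19.9
eef_pos: [0.5655, -0.1047, 0.0784]
eef_rot: [0.259, -0.072, 0.963, 0.019]
wrist_force: [0.1, -0.5, -0.6]
opening: 0.349
```

```bash
python3 chk.py c7
```

```text
t 20.0 p [ 0.5653 -0.1045  0.0782] F [-0.5  0.7 -0. ] T [-0.04  0.25  0.03] open 0.355
xax [-0.856 -0.128 -0.501] yax [-0.149  0.989  0.001] zax [ 0.495  0.075 -0.865]
seat TCP [[0.7, -0.3, 32.4], [0.5, -0.1, 32.4], [0.4, -0.1, 32.3]] F seat [[-0.3, -0.5, -0.6], [1.1, 0.2, -0.5], [-0.4, 0.8, 0.2]]
```

View pics/c7w.png

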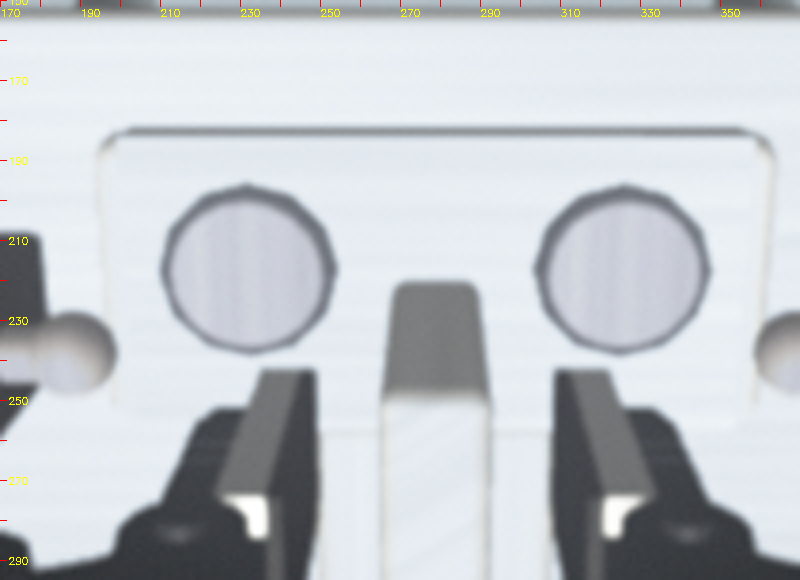

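The plate is released and the noses overlap its side edges. I'll retreat square to the slope.

Call:
drive_tool([
  {"slide":[0,0,-0.2],"delta_rot":[0,0,0],"hand":0.35},
  {"slide":[0,0,-0.6],"delta_rot":[0,0,0],"hand":0.35},
  {"slide":[0,0,-0.8],"delta_rot":[0,0,0],"hand":0.35},
  {"slide":[0,0,-0.8],"delta_rot":[0,0,0],"hand":0.35},
  {"slide":[0,0,-0.3],"delta_rot":[0,0,0],"hand":0.35},
])

```text
time_s: 20.72
eef_pos: [0.498, -0.1154, 0.1977]
eef_rot: [0.26, -0.072, 0.963, 0.018]
wrist_force: [0.5, -0.5, 0.5]
opening: 0.351
```

Call:
drive_tool([
  {"slide":[0,0,0],"delta_rot":[0,0,0],"hand":0.35},
  {"slide":[0,0,0],"delta_rot":[0,0,0],"hand":0.35},
  {"slide":[0,0,0],"delta_rot":[0,0,0],"hand":0.35},
  {"slide":[0,0,0],"delta_rot":[0,0,0],"hand":0.35},
  {"slide":[0,0,0],"delta_rot":[0,0,0],"hand":0.35},
])

```text
time_s: 21.35
eef_pos: [0.4981, -0.1143, 0.1944]
eef_rot: [0.258, -0.072, 0.963, 0.02]
wrist_force: [0.2, 0.2, 0.7]
opening: 0.352
```

Run:
```python
from plan import *
import pickle
st()
W=ctrl.camera("wrist");S=ctrl.camera("scene");D=ctrl.camera("side");pickle.dump((W,S,D),open("w8.pkl","wb"))
crop(W["frame"],190,120,190,145,4,"f_w.png");crop(D["frame"],180,190,180,130,4,"f_d.png");crop(S["frame"],240,150,150,150,4,"f_s.png")
```

```text
t 21.35 p [ 0.4981 -0.1143  0.1944] F [0.2 0.2 0.7] T [-0.01  0.24  0.03] open 0.352
xax [-0.856 -0.128 -0.5  ] yax [-0.149  0.989  0.002] zax [ 0.494  0.076 -0.866]
```

View pics/f_w.png

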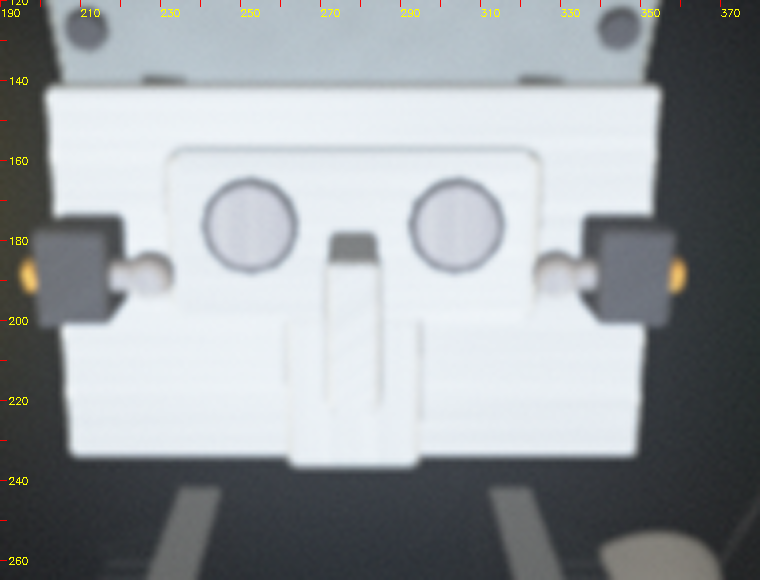

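View pics/f_d.png

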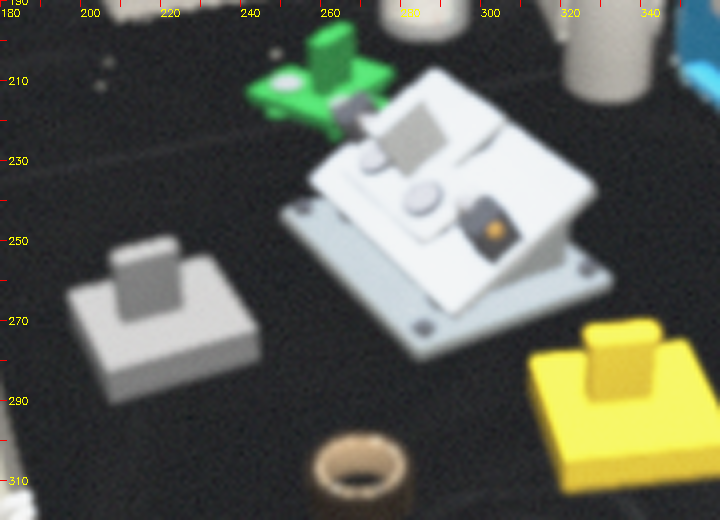

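View pics/f_s.png

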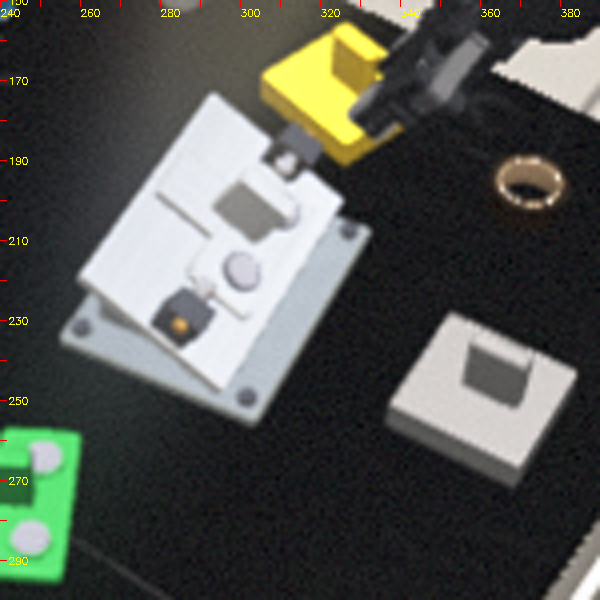

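Run:
```python
from plan import *
import pickle
W,S,D=pickle.load(open("w8.pkl","rb"))
px=lambda x,y:(190+x/4,120+y/4)
for n,q,z in(("mirL",px(250,225),24),("mirR",px(457,225),24),("tongue L",px(289,466),20.5),("tongue R",px(418,466),20.5),("back",px(353,149),20.5),("noseL",px(150,273),21.5),("noseR",px(556,274),21.5),("fin lo",px(354,264),60.5)):
    X=onplane(W,q,seat(0,0,z),SB[:,2]);print(n,((X-SO)@SB*1e3).round(1))
for n,a,b,c in(("m-y",px(250,225),(180+424/4,190+198/4),(240+287/4,150+213/4)),):
    for cs,us in(((W,D),(a,b)),((W,S),(a,c)),((S,D),(c,b))):
        X,r=tri(cs,us);print(n,((X-SO)@SB*1e3).round(1),np.round(r,1))
X,r=tri((W,S),(px(457,225),(240+242/4,150+270/4)));print("m+y",((X-SO)@SB*1e3).round(1),np.round(r,1))
```

```text
mirL [-18.5 -23.9  24. ]
mirR [-18.5  26.1  24. ]
tongue L [ 45.  -15.5  20.5]
tongue R [45.  17.8 20.5]
back [-36.3   1.   20.5]
noseL [ -6.1 -49.   21.5]
noseR [-5.9 51.  21.5]
fin lo [-16.4   1.1  60.5]
m-y [-17.  -24.3  19.7] [0.8 0.8]
m-y [-19.4 -23.4  25.4] [0.8 0.8]
m-y [-18.6 -26.   21.9] [2.1 2.1]
m+y [-17.5  25.8  23.2] [0.9 0.9]
```

```bash
python3 -c "
from bench import ctrl
print(ctrl.hand_in(), ctrl.get_obs()['time_s'])"
```

```text
the job is handed in; nothing more can be done
the job is handed in; nothing more can be done
```

I lifted the grey cover square off the slope and set it upright on the worktop at about (0.41, −0.12), roughly 65 mm clear of the mount's foot. I then took the aluminium plate by its fin and pressed it slowly square to the slope past both plungers. The job was handed in at about 21.5 s.

**Seating:**
- The springs pulled the plate in with about 10 N.
- It then stopped firmly at about +24 N, with the tool 32.7 mm out from the seat, against 32.9 mm expected from the grasp height.
- I relieved the force, let go and backed off.

**Last checks:**
- The wrist view puts the tongue end at x = +45.0 mm and the back edge at −36.3 mm on the seat. The plunger noses are about 2 mm outward and over the side edges, all consistent with fully home.
- In the views I took, nothing shows the look-alikes or the tape moved. I did not check the bottle or the vial closely at the end.

**Disagreements:**
- The wrist camera reads about 1 mm to one side, shared by the plate and the mount, so I took it as calibration.
- Mirror heights found from pairs of views ranged from 19.7 to 25.4 mm, against 24 mm expected. I relied on the contact stop and the wrist view instead.
- Setting the cover down briefly reached about 45 N at the wrist, through the held cover, before I eased off.

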